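Bench-test the suspect relay on the slide tester

ROBOT

A 6-joint arm with a two-finger parallel gripper is mounted at the origin on the work surface. World frame = base frame: x ahead of the robot, y to its left, z up, the work surface at z = 0. Lengths are in m, angles in rad, forces in N, time in s.
With the tool pointing down it reaches from about 0.3 to 0.875 m from the base axis. Payload 6.4 kg.
Tool frame: the origin (TCP) lies at the very end of the fingers, on their centre line; the grasp point (between the pads) lies 19 mm behind it; z points along the fingers, y is the direction in which the jaws open and shut (so a half turn about z gives the same grasp; the last joint's range is limited). The gripper opens to 85 mm and grips with 20 to 120 N. Pads are 22 mm wide; open, the fingers measure 114 mm over their backs; the gripper's body (76 mm by 85 mm) begins 54 mm behind the grasp point. The pads swing forward as they close: fully open they stand 13 mm farther back than shut.
Start: joints at [-1.355, 0.181, 1.607, -0, 1.354, -0.206], TCP at [0.235, -0.525, 0.231] pointing down, gripper open.
Joint ranges: [-2.99, 2.99], [-0.89, 2.07], [0.3, 2.58], [-1.14, 4.28], [0, 2.63], [-3.12, 3.12]. Speed limits (rad/s): [2.57, 2.57, 3.01, 3.14, 3.14, 3.14].

INTERFACE

Orientations are given as a unit quaternion [w, x, y, z].
In Python, from bench import telemetry, imaging, ctrl gives the robot as it stands.
- The arm moves only by the shell command python3 -m pendant 'ROWS' [OPENING]. ROWS is JSON, a list that holds one entry, the list of rows, each a list of 6 numbers: the shift along the tool's x, y, z in units of 200 mm (1.0 is 200 mm), then the turn, a rotation vector about the tool's x, y, z in units of pi rad (1.0 is pi rad). In form: [[[tx, ty, tz, rx, ry, rz], ...]]. A call has 1 to 12 rows; each row shifts and turns the pose as measured when the row begins, along the tool's axes as they then stand; what a row does not reach is not made up. A row lasts 1/8 s, in which the tool goes at most 62.5 mm and 10.7 degrees, less where a joint would pass 70% of its speed; a pose out of reach is approached as far as the arm can. A call with a number of a shift or a turn outside -1 to 1 is refused whole. A call with a gripper value outside its range is refused whole. OPENING is the closure, from 0 (fully open) to 1 (shut), set as the call begins (- or left out, the last holds). The fingers move at their own pace and stop on an object; the grip force is fixed at half the most. Time passes only in rows, so rows that do not move let the fingers close. It gives the time, the measured TCP pose, the force and the opening at its end, in the units of the state.
- telemetry.get_obs(): the state, without advancing time (a new reading comes with each control period).
- imaging.camera(name): name is "scene" or "top"; returns a dict with "pixels" (400x640x3 uint8, blue, green, red), "vfov" (degrees; the focal length in pixels is half the picture's height over the tangent of half this angle, whatever the lens; pixels are square), "cx", "cy" (the principal point, pixels), "R" (3x3) and "t" (3): a world point X has camera coordinates R X + t. Camera axes: x right, y down, z forward; pixel columns grow to the right and rows downward; lengths in m; the calibration is good to about 2 mm. A picture is of the moment at which its call begins. There is no depth.
- ctrl.hand_in(): hands the job in, once; it reports no verdict.
The state is a dict: "time_s": time; "q": joint angles; "dq": joint speeds; "joint_efforts": joint torques, N m; "eef_pos": TCP position; "eef_rot": TCP orientation; "wrist_force": force on the tool from outside, world axes, zero at the start; "torque": the same for the moment, N m; "opening": opening from 0.0 (shut) to 1.0 (fully open).
Only numpy, scipy, OpenCV 4.12 (cv2) and the standard library are available. Lean on these libraries where they do the work, as an engineer would, in place of code of your own. Each camera call takes 0.05 s, during which the arm holds its last target.

TASK

Load every relay on the bench, the blue ones and the orange suspect, upright and fully down, one to a pocket in the carriage of the test slide. Then slide the carriage until the white pad of the orange relay is right under the needle, and press the red plunger until the needle touches that pad; never touch a blue relay with the needle. Finally slide the carriage back home against its stop and move the orange relay to the red reject tray, leaving the blue ones seated in the carriage and without disturbing the brass fitting or the white terminal strip.

Things in the scene. Friction and masses are not known exactly. Their poses are not given: they have to be found in the camera images.
- carriage (a joint): Position (m) of the sliding carriage of the test slide: 0 = home, against its stop at the base's -y end (near the right hand of the robot); grows to 0.28 as the carriage slides along the base's own +y. About 1.5 N of friction; stays where it is left.
- carriage_mid (a point): Middle of the top face of the carriage, an aluminium block 70 x 225 x 22 mm (x, y, z; long side along the slide direction) whose underside is 20 mm and top face 42 mm above the table. Axes: y = slide direction (joint grows), z up. The whole test slide stands at a small yaw on the table.
- pocket0 (a point): Centre of the mouth (in the carriage's top face) of pocket 0: a rectangular pocket 45 mm (carriage x) by 35 mm (carriage y), 14 mm deep, flat floor. The five pockets are in a row, 45 mm from centre to centre; pocket 4 is nearest the needle when the carriage is home.
- pocket1 (a point): Centre of the mouth (in the carriage's top face) of pocket 1: a rectangular pocket 45 mm (carriage x) by 35 mm (carriage y), 14 mm deep, flat floor. The five pockets are in a row, 45 mm from centre to centre; pocket 4 is nearest the needle when the carriage is home.
- pocket2 (a point): Centre of the mouth (in the carriage's top face) of pocket 2: a rectangular pocket 45 mm (carriage x) by 35 mm (carriage y), 14 mm deep, flat floor. The five pockets are in a row, 45 mm from centre to centre; pocket 4 is nearest the needle when the carriage is home.
- pocket3 (a point): Centre of the mouth (in the carriage's top face) of pocket 3: a rectangular pocket 45 mm (carriage x) by 35 mm (carriage y), 14 mm deep, flat floor. The five pockets are in a row, 45 mm from centre to centre; pocket 4 is nearest the needle when the carriage is home.
- pocket4 (a point): Centre of the mouth (in the carriage's top face) of pocket 4: a rectangular pocket 45 mm (carriage x) by 35 mm (carriage y), 14 mm deep, flat floor. The five pockets are in a row, 45 mm from centre to centre; pocket 4 is nearest the needle when the carriage is home.
- slide_knob (a point): Black upright round knob, 22 mm in diameter, fixed on a tongue at the -y end of the carriage, 165 mm from the carriage's middle; it stands from 30 to 85 mm above the table. This point is on its axis, 60 mm above the table. Grip it from above to slide the carriage.
- plunger (a joint): How far (m) the test plunger is pressed down: 0 = up, 0.014 = stop. Sprung: 1.5 N to start it, about 4.5 N at 9 to 10 mm; returns by itself. The needle meets the top of a relay seated in a pocket at about 0.009.
- needle_tip (a point): Lower end of the thin brass test needle (5 mm in diameter) of the plunger, carried by the fixed dark steel head over the carriage's path; 77 mm above the table when up. It moves only up and down. The head is 30 mm wide along the slide, its underside 100 mm and top 130 mm above the table, held by a column on the robot's side of the slide.
- plunger_top (a point): Centre of the top of the red round plunger cap (32 mm in diameter), straight above the needle; 166 mm above the table when up. Press it straight down.
- relay1_mid (a point): Centre of good relay 1: a blue plug-in relay with a black foot, a block 40 mm (its x) x 30 mm (its y) x 40 mm high, 70 g, white 12 mm test pad in the middle of its top. Origin half-way up; z up; the same turned half round. May be absent (None).
- relay2_mid (a point): Centre of good relay 2: a blue plug-in relay with a black foot, a block 40 mm (its x) x 30 mm (its y) x 40 mm high, 70 g, white 12 mm test pad in the middle of its top. Origin half-way up; z up; the same turned half round. May be absent (None).
- relay3_mid (a point): Centre of good relay 3: a blue plug-in relay with a black foot, a block 40 mm (its x) x 30 mm (its y) x 40 mm high, 70 g, white 12 mm test pad in the middle of its top. Origin half-way up; z up; the same turned half round. May be absent (None).
- relay4_mid (a point): Centre of good relay 4: a blue plug-in relay with a black foot, a block 40 mm (its x) x 30 mm (its y) x 40 mm high, 70 g, white 12 mm test pad in the middle of its top. Origin half-way up; z up; the same turned half round. May be absent (None).
- suspect_mid (a point): Centre of the suspect relay: the same block (40 x 30 x 40 mm, white pad on top) but orange; always present. Origin half-way up; z up; the same turned half round.
- suspect_pad (a point): Middle of the white test pad (12 mm in diameter) on top of the orange relay, 20 mm above its centre.
- tray_in (a point): Centre of the inner floor of the red open reject tray, fixed to the table: outside 130 mm (its x) x 110 mm (its y) x 40 mm high, walls and floor 4 mm thick.
- fitting: Bystander: brass pipe fitting, 56 x 30 mm, 37 mm high; leave it alone. Origin under its middle.
- terminals: Bystander: white terminal strip, 30 x 70 mm, 17 mm high; leave it alone. Origin under its middle.
Not all that is in view belongs to the job. Leave any green or turquoise look-alike of the part that bears suspect_mid alone.

How it is judged:
By the outcome, as a careful person would: the job done as asked, in the order asked, and still so for the second after the job is handed in, with the robot touching nothing.
Of relay1, relay2, relay3, relay4 only 3 to 4 are there at a start; the rules pass over those that are not, and their reading is None.
At some moment in a run one of relay1, relay2, relay3, relay4, suspect may be knocked a few centimetres aside while the robot is not near it.
It also fails if it takes over 208 s, if anything falls off the work surface, if the arm or the gripper's body presses on something with over 40 N, if the wrist force passes 120 N, or if a joint passes its speed limit or range.

## Working session

There is one attempt and no reset: what is moved stays moved. The work goes in short steps, Python scripts to look and compute and a shell command to move; the robot and the scene stay as the last step left them, time stands still between calls to the robot, and variables do not carry over. Pictures are saved under pics/ and viewed, and the job is handed in when it is done.

```bash
ls; mkdir -p pics; python3 - <<'E'
from bench import telemetry, imaging, ctrl
import cv2
o=telemetry.get_obs(); print(o)
for n in ("scene","top"):
    c=imaging.camera(n); cv2.imwrite(f"pics/{n}0.png",c["pixels"]); print(n,c["vfov"],c["cx"],c["cy"],c["R"],c["t"], [k for k in c])
E
```

```text
pics
{'time_s': 0.0, 'q': array([-1.35530452e+00,  1.81560000e-01,  1.60800262e+00,  2.49254485e-05,
        1.35377518e+00, -2.06289163e-01]), 'dq': array([ 0.00031256, -0.00059768, -0.00176151, -0.00064497,  0.00034171,
       -0.00039288]), 'joint_efforts': array([-1.36330498e-03, -4.44872725e+01, -3.51343131e+01, -3.29919594e-04,
        9.14947770e-03,  3.46860546e-06]), 'eef_pos': array([ 0.23530741, -0.52405375,  0.23037609]), 'eef_rot': array([-8.72617431e-04,  9.77845088e-01,  2.09328024e-01,  8.15294966e-06]), 'wrist_force': array([-0.88166367,  0.20877739,  1.24447992]), 'torque': array([0.00048659, 0.03711662, 0.01427591]), 'opening': 0.9963093315010527}
scene 49.675545818859064 317.18944513892717 201.32804567296887 [[ 0.35551357  0.93457997  0.01305309]
 [ 0.66127621 -0.24163034 -0.71016094]
 [-0.66054816  0.26110355 -0.70391836]] [-0.21196365 -0.28582877  1.51495209] ['pixels', 'vfov', 'cx', 'cy', 'R', 't']
top 45.010545389929405 323.97999261579537 200.65004184287864 [[ 2.27480205e-02 -9.99734295e-01  3.72373057e-03]
 [-9.86288944e-01 -2.30507401e-02 -1.63409858e-01]
 [ 1.63452274e-01  4.45765011e-05 -9.86551242e-01]] [-0.00879947  0.58445614  1.19983795] ['pixels', 'vfov', 'cx', 'cy', 'R', 't']
```

View pics/scene0.png

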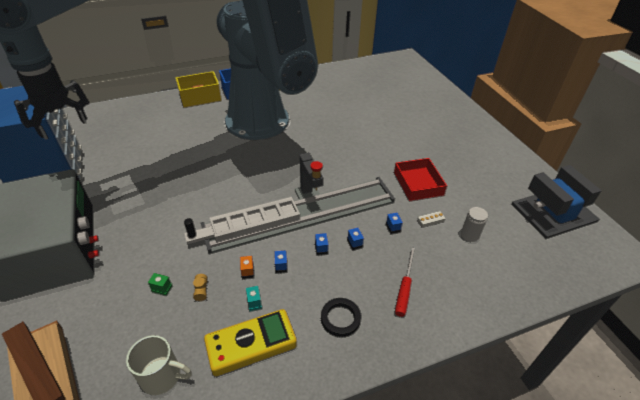

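View pics/top0.png

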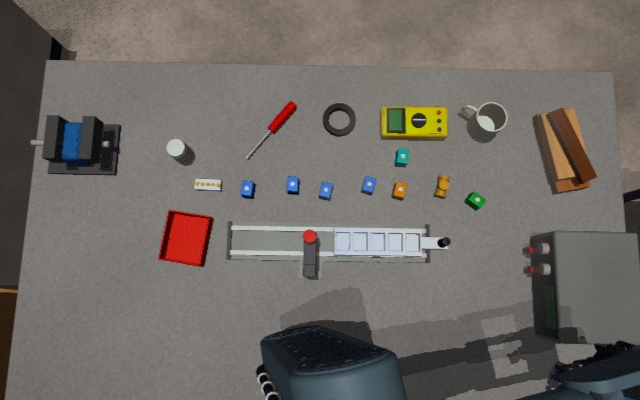

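The top view shows four blue relays, at (247,189), (292,185), (326,190) and (369,186). The orange relay is at (399,190), and teal (402,157) and green (476,200) are look-alikes. The slide has its knob at (444,242), the red cap is at (310,237) and the tray at (187,238). Next I'll measure them.

```bash
cat > h.py <<'E'
from bench import telemetry, imaging, ctrl
import cv2, numpy as np
from scipy.spatial.transform import Rotation as Ro
def cam(n):
    c=imaging.camera(n); c["f"]=200/np.tan(np.radians(c["vfov"])/2); return c
def ray(c,uv):
    d=np.array([(uv[0]-c["cx"])/c["f"],(uv[1]-c["cy"])/c["f"],1.0]); R=c["R"]
    return -R.T@c["t"], R.T@d
def onz(c,uv,z):
    o,d=ray(c,uv); return o+d*(z-o[2])/d[2]
def tri(c1,p1,c2,p2):
    o1,d1=ray(c1,p1);o2,d2=ray(c2,p2)
    s=np.linalg.lstsq(np.c_[d1,-d2],o2-o1,rcond=None)[0]
    a=o1+d1*s[0];b=o2+d2*s[1]; return (a+b)/2,np.linalg.norm(a-b)
def proj(c,X):
    p=c["R"]@np.asarray(X)+c["t"]; return p[:2]/p[2]*c["f"]+[c["cx"],c["cy"]]
R_={"blue":((105,100,60),(125,255,255)),"orange":((8,180,120),(14,255,255)),"red":((0,180,60),(5,255,255))}
def masks(c,col,amin=20,amax=2000):
    hsv=cv2.cvtColor(c["pixels"],cv2.COLOR_BGR2HSV); m=cv2.inRange(hsv,*map(np.array,R_[col]))
    out=[]
    for k in cv2.findContours(m,cv2.RETR_EXTERNAL,cv2.CHAIN_APPROX_NONE)[0]:
        a=cv2.contourArea(k)
        if amin<a<amax: out.append((k,a))
    return m,out
def pads(c,col):
    # white pad inside the hull of each colour blob
    res=[];g=c["pixels"].astype(float); 
    for k,a in masks(c,col)[1]:
        M=cv2.moments(k); ctr=(M["m10"]/M["m00"],M["m01"]/M["m00"])
        hull=np.zeros(g.shape[:2],np.uint8); cv2.drawContours(hull,[cv2.convexHull(k)],-1,1,-1)
        w=g.min(2)*(hull>0); base=90; w=np.clip(w-base,0,None)
        if w.sum()<50: res.append((ctr,a,None));continue
        ys,xs=np.mgrid[:g.shape[0],:g.shape[1]]
        res.append((ctr,a,((w*xs).sum()/w.sum(),(w*ys).sum()/w.sum())))
    return res
E
python3 - <<'E'
from h import *
s=cam("scene");t=cam("top")
for n,c in(("s",s),("t",t)):
    for col in("blue","orange","red"):
        for r in pads(c,col): print(n,col,[None if x is None else np.round(x,1).tolist() for x in r], None if r[2] is None else onz(c,r[2],.04).round(4))
def crop(c,x0,y0,x1,y1,k,n): cv2.imwrite(n,cv2.resize(c["pixels"][y0:y1,x0:x1],None,fx=k,fy=k,interpolation=cv2.INTER_CUBIC))
crop(t,215,140,465,290,3,"pics/tcrop.png"); crop(s,170,140,420,300,3,"pics/scrop.png")
E
```

```text
s blue [[280.4, 259.9], 187.5, [280.1, 256.2]] [ 0.6342 -0.1104  0.04  ]
s blue [[321.4, 242.0], 180.5, [321.3, 238.4]] [0.6165 0.0027 0.04  ]
s blue [[355.8, 236.4], 174.0, [355.6, 233.0]] [0.6297 0.0908 0.04  ]
s blue [[394.8, 220.9], 161.0, [394.8, 217.6]] [0.6163 0.2098 0.04  ]
s blue [[570.0, 192.3], 241.5, None] None
s blue [[29.5, 111.1], 71.0, None] None
s blue [[10.6, 105.2], 749.5, None] None
s blue [[225.8, 79.2], 173.0, None] None
s orange [[246.3, 262.6], 123.5, [245.9, 261.7]] [ 0.6219 -0.1915  0.04  ]
s red [[403.0, 296.6], 320.5, None] None
s red [[92.9, 253.6], 37.5, None] None
s red [[93.2, 238.6], 27.5, None] None
s red [[315.9, 165.8], 70.5, None] None
s red [[419.5, 178.8], 1435.5, None] None
t blue [[325.5, 189.9], 153.0, [325.4, 189.0]] [0.6166 0.0017 0.04  ]
t blue [[246.7, 188.2], 152.0, [246.0, 187.8]] [0.6151 0.2091 0.04  ]
t blue [[292.3, 183.9], 148.0, [292.0, 183.4]] [0.6296 0.0893 0.04  ]
t blue [[368.7, 184.2], 146.0, [369.1, 183.6]] [ 0.6338 -0.1123  0.04  ]
t blue [[71.4, 140.9], 567.5, None] None
t orange [[577.0, 185.4], 55.5, None] None
t red [[309.3, 236.3], 107.5, None] None
t red [[281.9, 116.7], 259.5, None] None
```

View pics/tcrop.png

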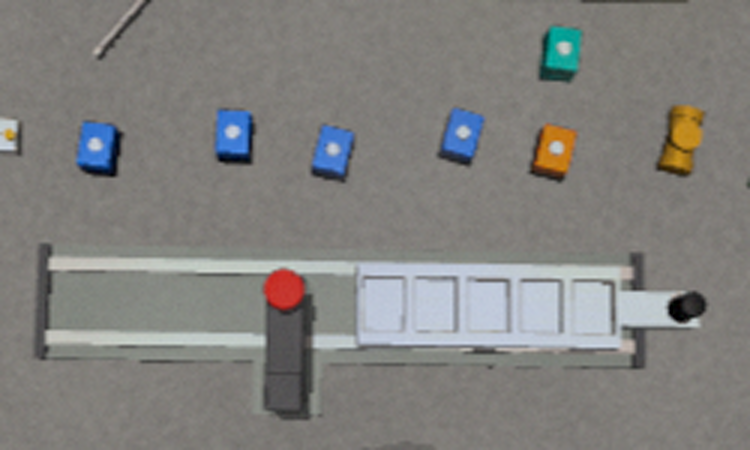

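View pics/scrop.png

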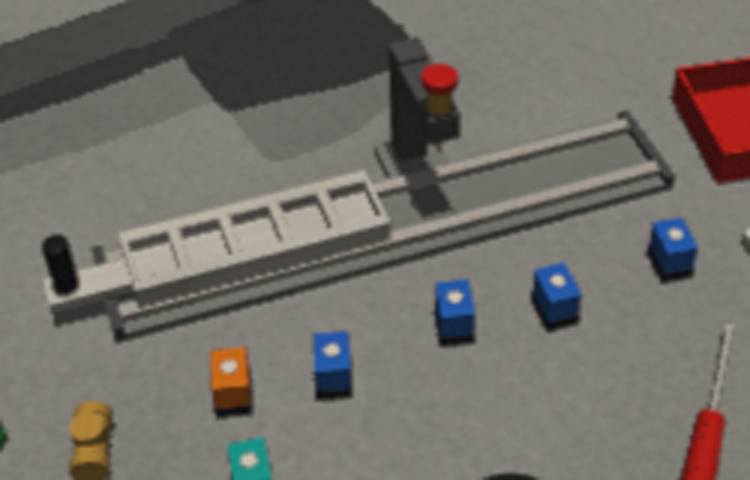

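The crop confirms it: orange is the suspect at top (399,190), teal and green are the look-alikes, and the brass fitting at (443,186) is excluded. Next I'll triangulate the pads, and measure the carriage, cap and tray.

```bash
python3 - <<'E'
from h import *
s=cam("scene");t=cam("top")
R_["orange"]=((6,150,90),(16,255,255))
for col in("blue","orange"):
    A=[r[2] for r in pads(s,col) if r[2] is not None];B=[r[2] for r in pads(t,col) if r[2] is not None]
    for a in A:
        for b in B:
            X,g=tri(s,a,t,b)
            if g<.006 and abs(X[2]-.04)<.015: print(col,np.round(b,1),X.round(4),round(g,4))
# relay yaw from top-face bright mask in top view
hsv=cv2.cvtColor(t["pixels"],cv2.COLOR_BGR2HSV)
for col in("blue","orange"):
    for k,a in masks(t,col)[1]:
        M=cv2.moments(k);u,v=M["m10"]/M["m00"],M["m01"]/M["m00"]
        if not(230<u<430 and 170<v<205):continue
        P=np.array([onz(t,p,.04)[:2] for p in k[:,0].astype(float)])
        r=cv2.minAreaRect((P*1000).astype(np.float32)); print(col,np.round([u,v]),"rect mm",np.round(r[0],1),np.round(r[1],1),round(r[2],1))
# carriage: pockets as darker holes
g=cv2.resize(t["pixels"][220:270,325:460],None,fx=6,fy=6,interpolation=cv2.INTER_CUBIC); cv2.imwrite("pics/car.png",g)
g=cv2.resize(s["pixels"][185:255,175:310],None,fx=6,fy=6,interpolation=cv2.INTER_CUBIC); cv2.imwrite("pics/cars.png",g)
# cap, tray
def cen(c,col,x,y,am):
    for k,a in masks(c,col,20,5000)[1]:
        M=cv2.moments(k);u,v=M["m10"]/M["m00"],M["m01"]/M["m00"]
        if abs(u-x)<15 and abs(v-y)<15: print(col,(u,v),a,cv2.boundingRect(k)); return (u,v)
X=tri(s,cen(s,"red",316,166,0),t,cen(t,"red",310,236,0));print("cap",X)
print("tray",onz(t,(186.5,238),.02), onz(s,(420,180),.02))
E
```

```text
blue [369.1 183.6] [ 0.6341 -0.1114  0.0403] 0.002
blue [325.4 189. ] [0.6167 0.0021 0.0405] 0.001
blue [292.  183.4] [0.6298 0.09   0.0404] 0.0013
blue [246.  187.8] [0.6155 0.2097 0.0392] 0.0011
blue [326. 190.] rect mm [614.5   1.3] [29.2 41.2] 77.4
blue [247. 188.] rect mm [614.2 207.4] [30.2 40.8] 83.6
blue [292. 184.] rect mm [626.8  88. ] [40.1 28.8] 1.8
blue [369. 184.] rect mm [ 631.6 -111.1] [28.8 41.8] 74.7
red (315.90887290167865, 165.78657074340526) 69.5 (311, 162, 11, 9)
red (309.4439324116743, 236.31643625192012) 108.5 (304, 230, 12, 13)
cap (array([0.4815054 , 0.03717619, 0.15988765]), np.float64(0.0014192068096603816))
tray [0.48207092 0.36088274 0.02      ] [0.49153248 0.36313219 0.02      ]
```

View pics/car.png

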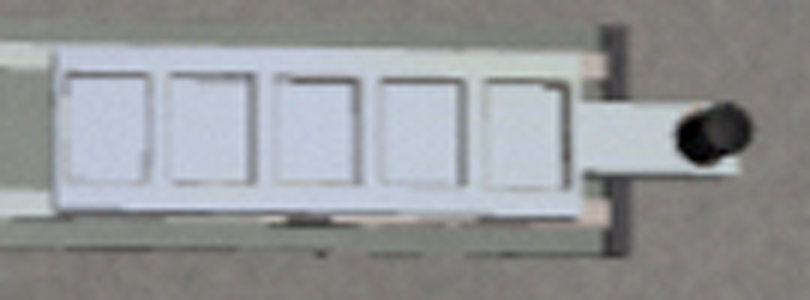

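View pics/cars.png

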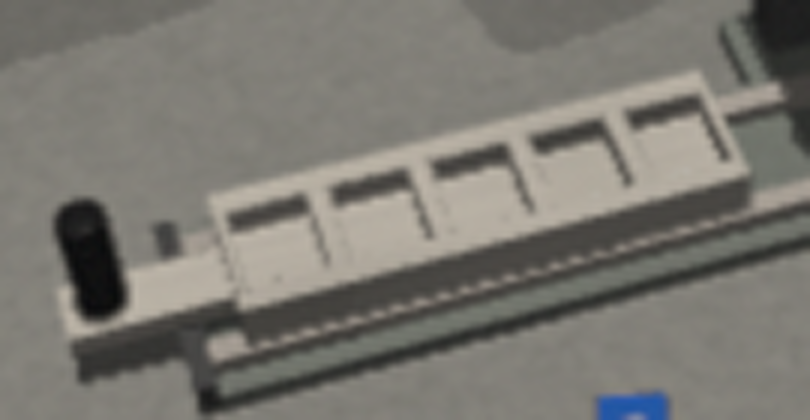

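```bash
python3 - <<'E'
from h import *
s=cam("scene");t=cam("top")
T={"mm":(580,216),"mp":(57,213),"pp":(55,50),"pm":(580,53)}
S={"mm":(212,197),"mp":(698,73),"pp":(748,182),"pm":(240,308)}
f=lambda p,x,y:((p[0]+.5)/6-.5+x,(p[1]+.5)/6-.5+y)
P={}
for k in T:
    a=f(T[k],325,220);b=f(S[k],175,185); X,g=tri(s,b,t,a); P[k]=onz(t,a,.042)
    print(k,X.round(4),round(g,4),"top@42",P[k].round(4),"scene@42",onz(s,b,.042).round(4))
# pockets outlines in top crop (rim corners)
pk={4:(64,150,74,183),3:(168,255,75,184),2:(274,360,78,186),1:(380,466,79,187),0:(484,570,80,188)}
C=[]
for i,(x0,x1,y0,y1) in pk.items():
    X=onz(t,f(((x0+x1)/2,(y0+y1)/2),325,220),.042);C.append(X[:2]);print("pocket",i,X.round(4))
C=np.array(C);v=C[0]-C[-1];print("yaw deg",np.degrees(np.arctan2(-v[0],v[1])),"pitch",np.linalg.norm(v)/4)
print("knob top",tri(s,f((82,215),175,185),t,f((728,128),325,220)))
hsv=cv2.cvtColor(t["pixels"],cv2.COLOR_BGR2HSV)
print(hsv[186:195,395:404,0]); print(hsv[190,395:404])
E
```

```text
mm [ 0.4496 -0.2454  0.0408] 0.0031 top@42 [ 0.4493 -0.2467  0.042 ] scene@42 [ 0.4515 -0.244   0.042 ]
mp [ 0.4461 -0.0226  0.0383] 0.0036 top@42 [ 0.4454 -0.0243  0.042 ] scene@42 [ 0.4504 -0.022   0.042 ]
pp [ 0.516  -0.0216  0.0346] 0.0014 top@42 [ 0.515  -0.0221  0.042 ] scene@42 [ 0.5228 -0.0231  0.042 ]
pm [ 0.519  -0.2462  0.0431] 0.0021 top@42 [ 0.5189 -0.2474  0.042 ] scene@42 [ 0.5184 -0.2451  0.042 ]
pocket 4 [ 0.4818 -0.0449  0.042 ]
pocket 3 [ 0.4824 -0.0896  0.042 ]
pocket 2 [ 0.4824 -0.1347  0.042 ]
pocket 1 [ 0.483 -0.18   0.042]
pocket 0 [ 0.4836 -0.2244  0.042 ]
yaw deg 0.5707051011483704 pitch 0.04486775392432819
knob top (array([ 0.48470541, -0.29804769,  0.08457681]), np.float64(0.0029675136003747002))
[[ 14  16  18  17  17  17  17  16  17]
 [ 16  17  17  15  14  23  15  16  17]
 [ 17  18  17  14  86  95  90  14  17]
 [ 16  17  17  16  90 101  99  16  16]
 [ 17  17  17  14  68  95  99  12  17]
 [ 17  17  17  17  13  14  14  16  17]
 [ 18  17  18  18  17  16  16  17  17]
 [ 18  17  17  17  17  17  17  17  18]
 [ 18  18  17  18  17  17  18  18  18]]
[[ 17 236 191]
 [ 17 225 194]
 [ 17 213 195]
 [ 14  87 182]
 [ 68   6 183]
 [ 95  14 200]
 [ 99  13 201]
 [ 12  62 194]
 [ 17 220 195]]
```

```bash
cat >> h.py <<'E'
R_["orange"]=((6,150,90),(19,255,255))
def relays():
    s=cam("scene");t=cam("top");out=[]
    for col in("blue","orange"):
        A=[r[2] for r in pads(s,col) if r[2] is not None]
        for k,a in masks(t,col,60,400)[1]:
            M=cv2.moments(k)
            b=[r for r in pads(t,col) if abs(r[0][0]-M["m10"]/M["m00"])<.5 and r[2]is not None]
            if not b: continue
            b=b[0][2]; P=np.array([onz(t,p,.04)[:2] for p in k[:,0].astype(float)])
            r=cv2.minAreaRect((P*1000).astype(np.float32)); w,h=r[1]; an=r[2] if w>h else r[2]+90
            an=(an+90)%180-90
            c=[(tri(s,q,t,b)) for q in A]; c=[x for x in c if x[1]<.006 and .02<x[0][2]<.09]
            out.append((col,b,c[0][0] if c else None,an,sorted(r[1])))
            print(col,np.round(b,1),"pad",None if not c else c[0][0].round(4),"yaw",round(an,1),np.round(sorted(r[1]),1))
    return out
def to(x,y,z,yaw):
    """yaw: deg world angle of jaw axis; prints shift (tool axes, units) & turn (units) still to go"""
    o=telemetry.get_obs(); q=o["eef_rot"]; R=Ro.from_quat([q[1],q[2],q[3],q[0]])
    best=None
    for a in (yaw,yaw+180):
        a=np.radians(a); ty=np.array([np.cos(a),np.sin(a),0]); tz=np.array([0,0,-1.]); tx=np.cross(ty,tz)
        D=R.inv()*Ro.from_matrix(np.c_[tx,ty,tz]); rv=D.as_rotvec()
        if best is None or np.linalg.norm(rv)<np.linalg.norm(best[0]): best=(rv,np.c_[tx,ty,tz])
    d=np.array([x,y,z])-o["eef_pos"]
    print("pos",o["eef_pos"].round(4),"t",round(o["time_s"],2),"open",round(o["opening"],3),"F",o["wrist_force"].round(1))
    print("turn units",(best[0]/np.pi).round(4),"| shift now-axes",(R.inv().apply(d)/.2).round(4),"| shift after turn",(best[1].T@d/.2).round(4))
E
python3 - <<'E'
from h import *
relays(); to(.617,.002,.2,-12.6)
c=cam("top"); print("cap top",onz(c,(309.4,236.3),.166))
E
python3 -m pendant '[[[0,0,-0.1,0,0,-0.05]]]' 0.3
```

```text
blue [325.4 189. ] pad [0.6168 0.0021 0.0405] yaw -12.6 [29.2 41.2]
blue [246.  187.8] pad [0.6156 0.2097 0.0393] yaw -6.4 [30.2 40.8]
blue [292.  183.4] pad [0.6298 0.09   0.0405] yaw 1.8 [28.8 37.5]
blue [369.1 183.6] pad [ 0.6342 -0.1114  0.0403] yaw -15.3 [28.8 41.8]
orange [400.1 188.7] pad [ 0.6222 -0.1924  0.0407] yaw -13.0 [29.1 39.6]
pos [ 0.2354 -0.5246  0.2312] t 0.5 open 1.004 F [0.3 0.7 1. ]
turn units [-0.     -0.     -0.2957] | shift now-axes [ 2.8186 -1.621   0.1564] | shift after turn [2.9857 1.2876 0.1562]
cap top [0.4807619  0.03643175 0.166     ]
time_s: 0.68
eef_pos: [0.2351, -0.5235, 0.2497]
eef_rot: [-0.002, 0.958, 0.287, 0.0]
wrist_force: [0.5, 0.2, -0.4]
opening: 0.816
```

```bash
python3 -m pendant '[[[0,0,0,0,0,-0.05],[0,0,0,0,0,-0.05],[0,0,0,0,0,-0.05],[0,0,0,0,0,-0.05],[0,0,0,0,0,-0.043]]]' 0.35 ; python3 -c "
from h import *
to(.6222,-.1924,.12,-13)"
```

```text
time_s: 1.3
eef_pos: [0.2354, -0.5246, 0.2521]
eef_rot: [0.0, 0.774, 0.633, -0.0]
wrist_force: [-0.0, 0.7, -0.0]
opening: 0.652
pos [ 0.2354 -0.5246  0.2521] t 1.3 open 0.652 F [-0.   0.7 -0. ]
turn units [0.     0.0001 0.0089] | shift now-axes [2.0107 1.5674 0.6603] | shift after turn [2.0536 1.5107 0.6606]
```

```bash
python3 -m pendant '[[[0.2,0.15,0,0,0,0.009],[0.2,0.15,0,0,0,0],[0.2,0.15,0,0,0,0],[0.2,0.15,0,0,0,0],[0.2,0.15,0,0,0,0],[0.2,0.15,0,0,0,0],[0.2,0.15,0,0,0,0],[0.2,0.15,0.1,0,0,0],[0.2,0.15,0.2,0,0,0],[0.2,0.15,0.2,0,0,0],[0,0,0,0,0,0]]]' 0.35 ; python3 -c "
from h import *
to(.6222,-.1924,.06,-13)"
```

```text
time_s: 2.68
eef_pos: [0.6268, -0.196, 0.1533]
eef_rot: [0.003, 0.783, 0.621, -0.0]
wrist_force: [-0.7, 0.3, -0.1]
opening: 0.653
pos [ 0.6268 -0.196   0.1533] t 2.67 open 0.653 F [-0.7  0.3 -0.1]
turn units [ 0.0017  0.0014 -0.0009] | shift now-axes [ 0.0144 -0.0288  0.4663] | shift after turn [ 0.0125 -0.0263  0.4665]
```

```bash
python3 -m pendant '[[[0.013,-0.026,0.2,0.0017,0.0014,-0.001],[0,0,0.2,0,0,0],[0,0,0.07,0,0,0],[0,0,0,0,0,0]]]' ; python3 - <<'E'
from h import *
s=cam("scene");t=cam("top")
cv2.imwrite("pics/g1.png",np.hstack([cv2.resize(s["pixels"][210:310,180:300],None,fx=3,fy=3),cv2.resize(t["pixels"][130:230,340:460],None,fx=3,fy=3)]))
to(.6222,-.1924,.015,-13)
E
```

```text
time_s: 3.18
eef_pos: [0.6246, -0.1958, 0.0619]
eef_rot: [0.003, 0.782, 0.623, 0.001]
wrist_force: [0.1, 0.3, 0.8]
opening: 0.65
pos [ 0.6256 -0.1961  0.0634] t 3.27 open 0.649 F [ 0.  -1.   0.2]
turn units [0.0029 0.0012 0.0002] | shift now-axes [ 0.0153 -0.0231  0.2419] | shift after turn [ 0.0144 -0.0209  0.2422]
```

View pics/g1.png

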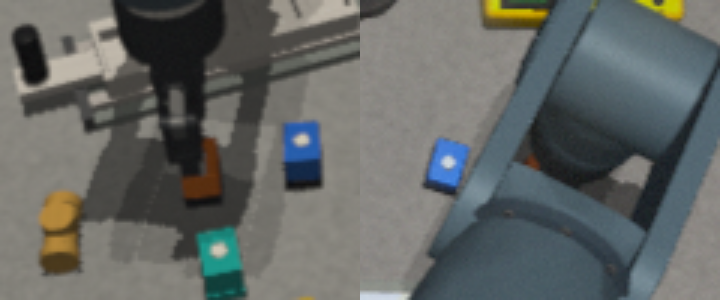

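```bash
python3 -m pendant '[[[0.015,-0.022,0.03,0.003,0.001,0],[0,0,0,0,0,0]]]' ; python3 -c "
from h import *
to(.6222,-.1924,.015,-13);to(.6222,-.1924,.015,-13)"
```

```text
time_s: 3.52
eef_pos: [0.6234, -0.1931, 0.0602]
eef_rot: [0.002, 0.782, 0.623, 0.001]
wrist_force: [0.3, 0.0, 0.1]
opening: 0.648
pos [ 0.6234 -0.1931  0.0602] t 3.52 open 0.648 F [0.3 0.  0.1]
turn units [0.0012 0.0005 0.0001] | shift now-axes [ 0.0025 -0.0077  0.226 ] | shift after turn [ 0.0021 -0.0069  0.2261]
pos [ 0.6234 -0.1931  0.0602] t 3.52 open 0.648 F [0.3 0.  0.1]
turn units [0.0012 0.0005 0.0001] | shift now-axes [ 0.0025 -0.0077  0.226 ] | shift after turn [ 0.0021 -0.0069  0.2261]
```

```bash
python3 -m pendant '[[[0.003,-0.007,0.12,0,0,0],[0,0,0.1,0,0,0],[0,0,0.01,0,0,0],[0,0,0,0,0,0]]]' ; python3 -c "
from h import *
to(.6222,-.1924,.015,-13)"; python3 -m pendant '[[[0,0,0,0,0,0],[0,0,0,0,0,0],[0,0,0,0,0,0],[0,0,0,0,0,0]]]' 1;  python3 -m pendant '[[[0,0,0,0,0,0],[0,0,-0.1,0,0,0],[0,0,-0.3,0,0,0],[0,0,-0.3,0,0,0],[0,0,0,0,0,0]]]'; python3 - <<'E'
from h import *
s=cam("scene");t=cam("top")
cv2.imwrite("pics/g2.png",np.hstack([cv2.resize(s["pixels"][160:310,150:300],None,fx=3,fy=3),cv2.resize(t["pixels"][130:230,340:460],None,fx=2.5,fy=4.5)[:450]]))
to(.4819,-.0449,.12,0.7)
E
```

```text
time_s: 4.03
eef_pos: [0.6245, -0.1932, 0.0156]
eef_rot: [0.004, 0.782, 0.623, 0.002]
wrist_force: [0.1, 0.1, 0.3]
opening: 0.651
pos [ 0.6245 -0.1932  0.0156] t 4.03 open 0.651 F [0.1 0.1 0.3]
turn units [0.0027 0.0009 0.0002] | shift now-axes [ 0.0015 -0.0122  0.003 ] | shift after turn [ 0.0015 -0.0122  0.0031]
time_s: 4.53
eef_pos: [0.6257, -0.1938, 0.0178]
eef_rot: [0.005, 0.782, 0.623, 0.002]
wrist_force: [0.2, -0.1, 0.3]
opening: 0.454
time_s: 5.15
eef_pos: [0.6246, -0.1932, 0.1656]
eef_rot: [0.006, 0.782, 0.623, 0.002]
wrist_force: [0.2, -0.0, -0.9]
opening: 0.454
pos [ 0.6216 -0.1917  0.1596] t 5.25 open 0.453 F [ 0.6 -0.1 -1.7]
turn units [ 0.001   0.0006 -0.0759] | shift now-axes [ 0.5589 -0.8458  0.1946] | shift after turn [ 0.7423 -0.6893  0.1981]
```

View pics/g2.png

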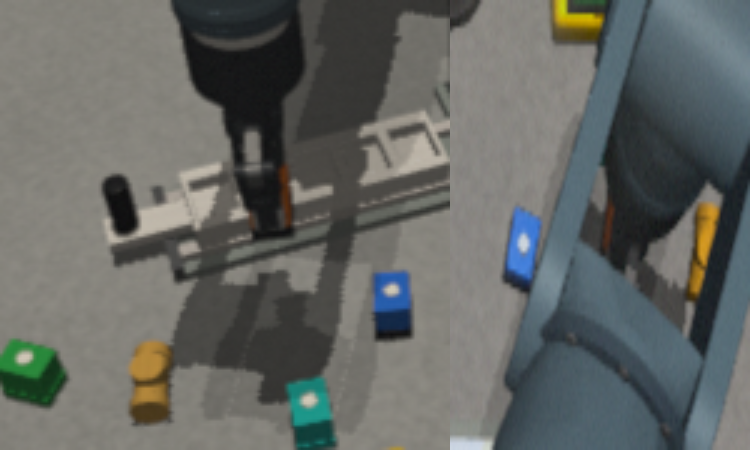

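```bash
python3 -m pendant '[[[0,0,0,0,0,-0.05],[0,0,0,0,0,-0.026],[0.15,-0.14,0,0,0,0],[0.15,-0.14,0,0,0,0],[0.15,-0.14,0,0,0,0],[0.15,-0.14,0,0,0,0],[0.14,-0.13,0,0,0,0],[0,0,0,0,0,0]]]' ; python3 -c "
from h import *
to(.4819,-.0443,.10,0.7)"
```

```text
time_s: 6.25
eef_pos: [0.4662, -0.0386, 0.147]
eef_rot: [-0.011, 0.7, 0.714, -0.005]
wrist_force: [-1.0, -0.3, -1.1]
opening: 0.457
pos [ 0.4662 -0.0386  0.147 ] t 6.25 open 0.457 F [-1.  -0.3 -1.1]
turn units [-0.007  -0.0029  0.0022] | shift now-axes [-0.0319  0.0832  0.233 ] | shift after turn [-0.0292  0.0783  0.2351]
```

```bash
python3 -m pendant '[[[-0.029,0.078,0,-0.007,-0.003,0.002],[0,0,0,0,0,0]]]' ; python3 -c "
from h import *
to(.4819,-.0443,.10,0.7)"
```

```text
time_s: 6.5
eef_pos: [0.4833, -0.0452, 0.1458]
eef_rot: [0.001, 0.703, 0.711, 0.0]
wrist_force: [0.0, -0.3, -0.3]
opening: 0.455
pos [ 0.4833 -0.0452  0.1458] t 6.5 open 0.455 F [ 0.  -0.3 -0.3]
turn units [ 0.0003  0.0003 -0.0001] | shift now-axes [ 0.0048 -0.0073  0.2288] | shift after turn [ 0.0046 -0.0071  0.2288]
```

```bash
python3 - <<'E'
from h import *
s=cam("scene");t=cam("top")
to(.4819,-.0443,.10,0.7)
cv2.imwrite("pics/g3.png",np.hstack([cv2.resize(s["pixels"][130:260,200:340],None,fx=3,fy=3),cv2.resize(t["pixels"][190:290,290:410],None,fx=3,fy=3.9)]))
E
```

```text
pos [ 0.4825 -0.0449  0.1456] t 6.6 open 0.456 F [-0.1  0.1 -0.5]
turn units [-0.0002  0.0001 -0.    ] | shift now-axes [ 0.003  -0.0027  0.2281] | shift after turn [ 0.0029 -0.0028  0.2281]
```

View pics/g3.png

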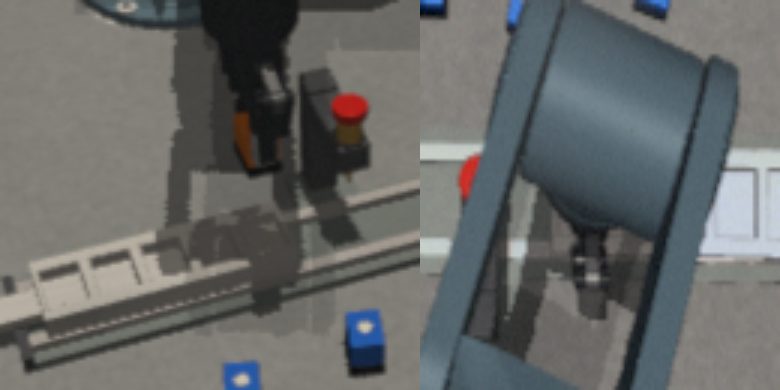

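```bash
python3 - <<'E'
from h import *
s=cam("scene")
cv2.imwrite("pics/g4.png",cv2.resize(s["pixels"][0:230,120:400],None,fx=2.6,fy=2.6))
E
```

```text
(no output)
```

View pics/g4.png

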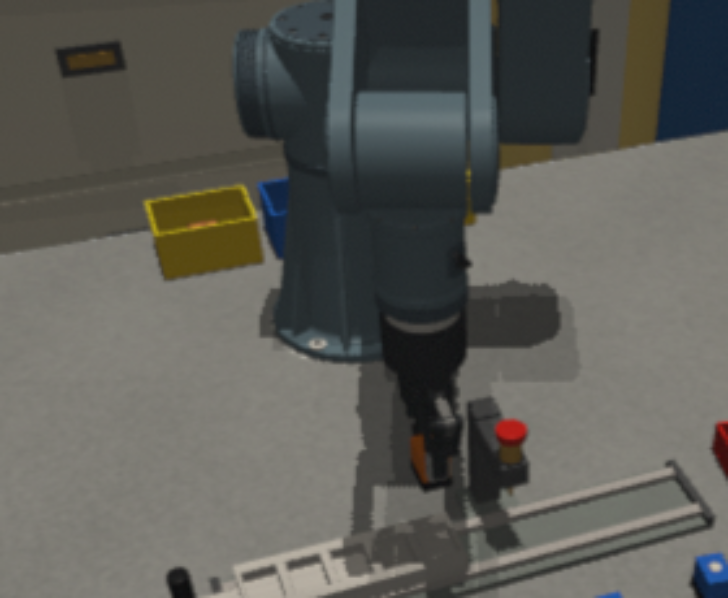

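```bash
python3 -m pendant '[[[0.003,-0.003,0.2,0,0,0],[0,0,0.17,0,0,0],[0,0,0,0,0,0]]]' ; python3 - <<'E'
from h import *
s=cam("scene");
to(.4819,-.0443,.05,0.7)
cv2.imwrite("pics/g5.png",cv2.resize(s["pixels"][150:250,220:340],None,fx=6,fy=6,interpolation=cv2.INTER_CUBIC))
E
```

```text
time_s: 7.02
eef_pos: [0.4832, -0.0456, 0.0708]
eef_rot: [0.001, 0.703, 0.711, 0.0]
wrist_force: [0.3, -0.0, -0.3]
opening: 0.455
pos [ 0.4845 -0.046   0.0723] t 7.08 open 0.455 F [ 0.3 -0.7 -1.2]
turn units [ 0.0013  0.0006 -0.0004] | shift now-axes [ 0.0089 -0.0133  0.1115] | shift after turn [ 0.0087 -0.0129  0.1115]
```

View pics/g5.png

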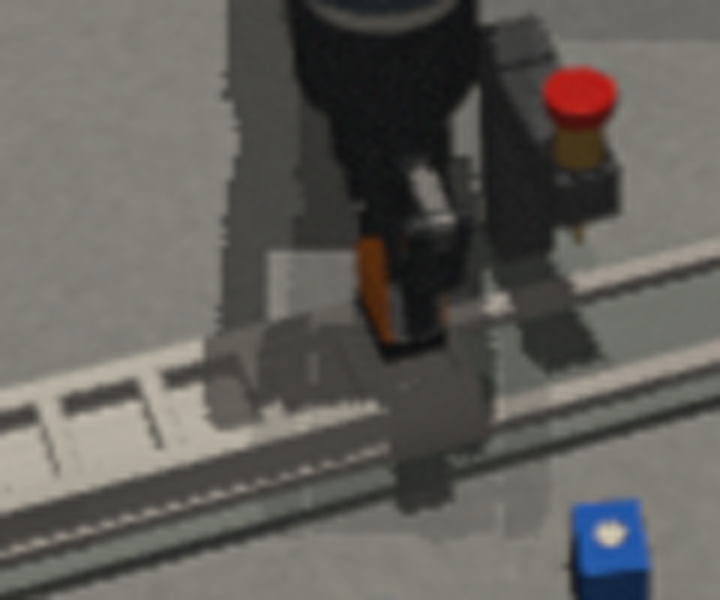

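```bash
python3 -m pendant '[[[0.009,-0.013,0.02,0,0,0],[0,0,0,0,0,0]]]' ; python3 -c "
from h import *
to(.4819,-.0443,.046,0.7)"
```

```text
time_s: 7.32
eef_pos: [0.4836, -0.0448, 0.0705]
eef_rot: [0.004, 0.703, 0.711, 0.002]
wrist_force: [-0.5, -0.0, -0.4]
opening: 0.456
pos [ 0.4836 -0.0448  0.0705] t 7.33 open 0.456 F [-0.5 -0.  -0.4]
turn units [ 0.0024  0.001  -0.0005] | shift now-axes [ 0.0031 -0.0092  0.1226] | shift after turn [ 0.0028 -0.0083  0.1227]
```

```bash
python3 -m pendant '[[[0.004,-0.012,0.05,0.002,0.001,0],[0,-0.005,0.04,0,0,0],[0,-0.003,0.02,0,0,0]]]' ; python3 -c "
from h import *
to(.4819,-.0443,.046,0.7)"
```

```text
time_s: 7.7
eef_pos: [0.4808, -0.0445, 0.0489]
eef_rot: [0.002, 0.703, 0.711, 0.001]
wrist_force: [-0.2, -0.4, -0.2]
opening: 0.459
pos [ 0.4808 -0.0445  0.0489] t 7.7 open 0.459 F [-0.2 -0.4 -0.2]
turn units [ 0.0014  0.0004 -0.0004] | shift now-axes [0.0008 0.0057 0.0146] | shift after turn [0.0008 0.0057 0.0145]
```

In freely (no force). Lower the last bit and release.

```bash
python3 -m pendant '[[[0,0.004,0.018,0,0,0],[0,0,0.006,0,0,0]]]' ; python3 -m pendant '[[[0,0,0.004,0,0,0],[0,0,0.004,0,0,0],[0,0,0,0,0,0]]]' 0.35; python3 -m pendant '[[[0,0,-0.2,0,0,0],[0,0,-0.3,0,0,0],[0.2,0.1,-0.2,0,0,0],[0.25,0.15,0,0,0,0],[0.25,0.15,0,0,0,0],[0,0.15,0,0,0,0],[0,0.2,0,0,0,0],[0,0,0,0,0,0]]]' 0.35; python3 - <<'E'
from h import *
relays(); to(.6342,-.1114,.12,-15.3)
s=cam("scene");t=cam("top")
cv2.imwrite("pics/g6.png",np.hstack([cv2.resize(s["pixels"][150:260,180:320],None,fx=3,fy=3),cv2.resize(t["pixels"][200:300,300:420],None,fx=3,fy=3.3)]))
E
```

```text
time_s: 7.95
eef_pos: [0.4815, -0.0445, 0.0443]
eef_rot: [0.001, 0.703, 0.711, 0.001]
wrist_force: [-8.2, 1.6, 22.2]
opening: 0.455
time_s: 8.32
eef_pos: [0.4819, -0.0446, 0.0427]
eef_rot: [0.002, 0.703, 0.711, 0.001]
wrist_force: [-0.2, 0.3, 0.7]
opening: 0.649
time_s: 9.32
eef_pos: [0.6344, 0.1023, 0.1875]
eef_rot: [0.002, 0.704, 0.711, 0.002]
wrist_force: [-1.4, -0.1, -0.1]
opening: 0.649
blue [325.7 189. ] pad [0.617  0.0016 0.0407] yaw -12.6 [29.2 41.9]
blue [246.1 187.6] pad [0.6159 0.2094 0.0398] yaw 1.3 [31.2 31.9]
blue [369.1 183.5] pad [ 0.6343 -0.1114  0.0405] yaw -15.1 [28.7 42.6]
orange [343.1 240.1] pad [ 0.4822 -0.0449  0.0676] yaw 1.0 [25.7 38.6]
pos [0.6322 0.1023 0.1874] t 9.43 open 0.648 F [-0.6 -0.  -1.3]
turn units [ 0.001  -0.0004  0.088 ] | shift now-axes [-1.0688 -0.0011  0.3362] | shift after turn [-1.0279  0.2918  0.3371]
```

View pics/g6.png

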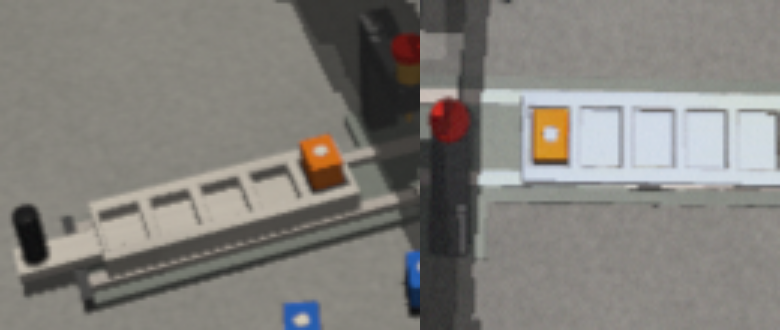

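```bash
python3 - <<'E'
from h import *
s=cam("scene")
for r in pads(s,"blue"):
    if r[2]: print(np.round(r[2],1),onz(s,r[2],.04).round(4))
to(.6298,.09,.06,1.8)
E
```

```text
[280.1 256.2] [ 0.6342 -0.1104  0.04  ]
[321.2 238.5] [0.6166 0.0025 0.04  ]
[394.8 217.5] [0.6161 0.2098 0.04  ]
pos [0.6319 0.1021 0.1883] t 9.57 open 0.649 F [-0.9 -0.3  1. ]
turn units [ 0.0014 -0.0002 -0.0071] | shift now-axes [-0.0608 -0.0137  0.6412] | shift after turn [-0.0601 -0.0122  0.6413]
```

```bash
python3 - <<'E'
from h import *
s=cam("scene")
cv2.imwrite("pics/g7.png",cv2.resize(s["pixels"][170:270,290:430],None,fx=5,fy=5))
E
```

```text
(no output)
```

View pics/g7.png

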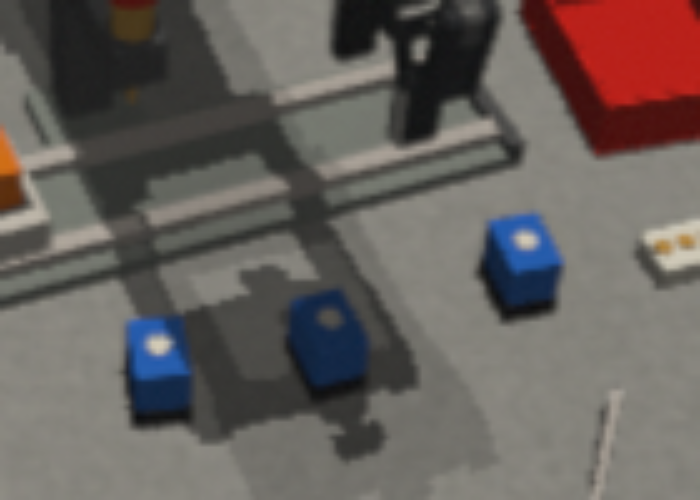

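The relay at (356,233) in the scene view is unmoved, just in shadow. Picking it.

```bash
python3 -m pendant '[[[-0.062,-0.014,0.2,0.001,0,-0.007],[0,0,0.25,0,0,0],[0,-0.004,0.15,0,0,0],[0,0,0.01,0,0,0]]]' ; python3 -c "
from h import *
to(.6298,.09,.015,1.8)"
```

```text
time_s: 10.12
eef_pos: [0.6288, 0.0887, 0.0672]
eef_rot: [0.002, 0.696, 0.718, 0.003]
wrist_force: [0.1, 0.3, 0.3]
opening: 0.65
pos [0.6288 0.0887 0.0672] t 10.12 open 0.65 F [0.1 0.3 0.3]
turn units [ 0.0023 -0.0001 -0.0001] | shift now-axes [0.0061 0.0031 0.261 ] | shift after turn [0.0062 0.005  0.261 ]
```

```bash
python3 -m pendant '[[[0.007,0,0.12,0.002,0,0],[0,-0.002,0.12,0,0,0],[0,-0.002,0.02,0,0,0]]]' ; python3 -c "
from h import *
to(.6298,.09,.015,1.8)"
```

```text
time_s: 10.5
eef_pos: [0.6314, 0.0899, 0.0201]
eef_rot: [0.003, 0.696, 0.718, 0.003]
wrist_force: [0.2, -0.5, 0.4]
opening: 0.647
pos [0.6314 0.0899 0.0201] t 10.5 open 0.647 F [ 0.2 -0.5  0.4]
turn units [ 0.0028  0.0001 -0.0002] | shift now-axes [ 0.0007 -0.0081  0.0255] | shift after turn [ 0.0007 -0.0079  0.0255]
```

```bash
python3 -m pendant '[[[0.001,-0.008,0.03,0.002,0,0],[0,0,0.006,0,0,0],[0,0,0.006,0,0,0],[0,0,0.004,0,0,0]]]' 1;  python3 -m pendant '[[[0,0,-0.1,0,0,0],[0,0,-0.3,0,0,0],[0,0,-0.25,0,0,0],[0,0,-0.05,0,0,0]]]'; python3 -c "
from h import *
to(.4825,-.0896,.10,.7)"
```

```text
time_s: 11.0
eef_pos: [0.6332, 0.09, 0.0166]
eef_rot: [0.004, 0.696, 0.718, 0.003]
wrist_force: [-1.5, 0.0, 4.3]
opening: 0.456
time_s: 11.5
eef_pos: [0.6315, 0.0901, 0.1629]
eef_rot: [0.003, 0.696, 0.718, 0.003]
wrist_force: [0.3, -0.1, -0.2]
opening: 0.455
pos [0.6315 0.0901 0.1629] t 11.5 open 0.455 F [ 0.3 -0.1 -0.2]
turn units [0.0028 0.0002 0.006 ] | shift now-axes [-0.8748 -0.7753  0.3085] | shift after turn [-0.8894 -0.756   0.3146]
```

```bash
python3 -m pendant '[[[-0.22,0,0,0.003,0,0.006],[-0.22,0,0,0,0,0],[-0.22,-0.1,0,0,0,0],[-0.22,-0.16,0,0,0,0],[0,-0.2,0,0,0,0],[0,-0.2,0.05,0,0,0],[0,-0.09,0.05,0,0,0],[0,0,0.02,0,0,0]]]' ; python3 -c "
from h import *
to(.4825,-.0896,.075,.7)"
```

```text
time_s: 12.5
eef_pos: [0.4789, -0.0926, 0.1389]
eef_rot: [0.0, 0.703, 0.711, 0.0]
wrist_force: [-0.1, -0.1, -0.2]
opening: 0.455
pos [ 0.4789 -0.0926  0.1389] t 12.5 open 0.455 F [-0.1 -0.1 -0.2]
turn units [ 0.0001  0.0001 -0.0001] | shift now-axes [0.0147 0.018  0.3197] | shift after turn [0.0146 0.0181 0.3197]
```

```bash
python3 -m pendant '[[[0.015,0.018,0.2,0,0,0],[0.003,-0.003,0.12,0,0,0],[0.003,-0.004,0.01,0,0,0]]]' ; python3 -c "
from h import *
to(.4825,-.0896,.045,.7)"
```

```text
time_s: 12.88
eef_pos: [0.4844, -0.0889, 0.0725]
eef_rot: [0.002, 0.703, 0.711, 0.001]
wrist_force: [0.7, 0.2, -0.8]
opening: 0.458
pos [ 0.4844 -0.0889  0.0725] t 12.88 open 0.458 F [ 0.7  0.2 -0.8]
turn units [ 0.0013  0.0005 -0.0002] | shift now-axes [-0.0033 -0.01    0.1374] | shift after turn [-0.0036 -0.0094  0.1374]
```

```bash
python3 -m pendant '[[[-0.004,-0.011,0.05,0.001,0,0],[0,-0.004,0.05,0,0,0],[0,-0.003,0.02,0,0,0]]]' ; python3 -c "
from h import *
to(.4825,-.0896,.045,.7)"
```

```text
time_s: 13.25
eef_pos: [0.483, -0.0904, 0.0491]
eef_rot: [0.003, 0.703, 0.711, 0.0]
wrist_force: [-0.0, 1.3, -0.5]
opening: 0.457
pos [ 0.483  -0.0904  0.0491] t 13.25 open 0.457 F [-0.   1.3 -0.5]
turn units [0.0013 0.001  0.    ] | shift now-axes [ 0.004  -0.0025  0.0203] | shift after turn [ 0.004  -0.0024  0.0204]
```

```bash
python3 -m pendant '[[[0.004,-0.002,0.018,0.001,0,0],[0,0,0.008,0,0,0]]]' ; python3 -m pendant '[[[0,0,0.004,0,0,0],[0,0,0.004,0,0,0],[0,0,0,0,0,0]]]' 0.35; python3 -m pendant '[[[0,0,-0.2,0,0,0],[0,0,-0.3,0,0,0],[0.1,0.1,-0.1,0,0,0.03],[0.15,0.2,0,0,0,0.044],[0.15,0.2,0,0,0,0],[0,0.15,0,0,0,0],[0,0,0,0,0,0]]]' 0.35; python3 - <<'E'
from h import *
relays(); to(.617,.0018,.07,-12.6)
s=cam("scene");t=cam("top")
cv2.imwrite("pics/g8.png",np.hstack([cv2.resize(s["pixels"][150:260,180:370],None,fx=3,fy=3),cv2.resize(t["pixels"][200:300,300:380],None,fx=3,fy=3.3)]))
E
```

```text
time_s: 13.5
eef_pos: [0.4827, -0.0898, 0.0445]
eef_rot: [0.001, 0.703, 0.711, -0.001]
wrist_force: [-7.2, 2.4, 17.3]
opening: 0.454
time_s: 13.88
eef_pos: [0.4835, -0.0901, 0.0435]
eef_rot: [0.002, 0.703, 0.711, -0.001]
wrist_force: [-0.2, -0.3, -0.2]
opening: 0.65
time_s: 14.75
eef_pos: [0.6246, -0.0274, 0.1682]
eef_rot: [0.003, 0.783, 0.621, 0.001]
wrist_force: [-0.0, 0.9, -0.4]
opening: 0.644
blue [361.5 240. ] pad [ 0.4834 -0.091   0.0681] yaw 0.5 [28.2 38.9]
blue [325.5 189.2] pad [0.6166 0.0021 0.0399] yaw 1.2 [26.1 42.5]
blue [245.9 187.8] pad [0.6155 0.2099 0.0392] yaw -6.4 [30.2 41.1]
pos [ 0.6226 -0.027   0.1678] t 14.85 open 0.647 F [ 0.  -0.1  0. ]
turn units [ 0.001   0.0008 -0.0031] | shift now-axes [ 0.1351 -0.0615  0.4886] | shift after turn [ 0.1345 -0.0586  0.4891]
```

View pics/g8.png

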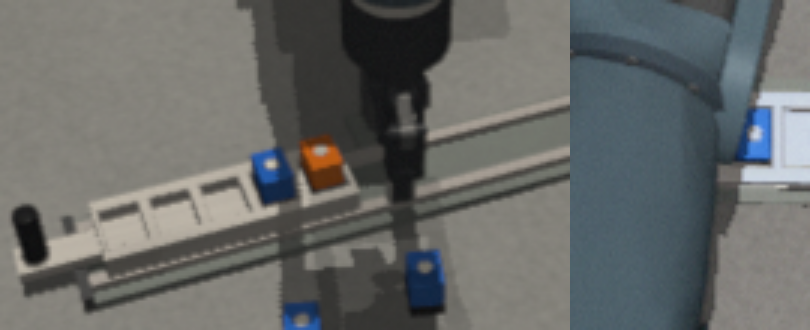

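```bash
python3 -m pendant '[[[0.137,-0.06,0,0.001,0.001,-0.003],[0,0,0.2,0,0,0],[0,-0.004,0.25,0,0,0],[0,-0.004,0.03,0,0,0]]]' ; python3 -c "
from h import *
to(.6168,.0019,.015,-12.6)"
```

```text
time_s: 15.45
eef_pos: [0.6132, 0.0026, 0.0727]
eef_rot: [0.001, 0.781, 0.624, 0.001]
wrist_force: [-0.4, -0.0, -0.5]
opening: 0.648
pos [0.6132 0.0026 0.0727] t 15.45 open 0.648 F [-0.4 -0.  -0.5]
turn units [ 0.001  -0.0003 -0.0008] | shift now-axes [0.0005 0.0175 0.2883] | shift after turn [0.0007 0.0184 0.2883]
```

```bash
python3 -m pendant '[[[0.001,0.015,0.14,0.001,0,0],[0,0,0.12,0,0,0],[0,-0.003,0.02,0,0,0]]]' ; python3 -c "
from h import *
to(.6168,.0019,.015,-12.6)"
```

```text
time_s: 15.82
eef_pos: [0.618, 0.0011, 0.0211]
eef_rot: [0.002, 0.782, 0.624, 0.002]
wrist_force: [-0.1, -0.3, 0.1]
opening: 0.647
pos [0.618  0.0011 0.0211] t 15.82 open 0.647 F [-0.1 -0.3  0.1]
turn units [ 0.0019 -0.0003 -0.0011] | shift now-axes [ 0.0026 -0.0068  0.0303] | shift after turn [ 0.0026 -0.0066  0.0303]
```

```bash
python3 -m pendant '[[[0.003,-0.007,0.034,0.002,0,-0.001],[0,0,0.006,0,0,0],[0,0,0.006,0,0,0],[0,0,0.004,0,0,0]]]' 1;  python3 -m pendant '[[[0,0,-0.1,0,0,0],[0,0,-0.3,0,0,0],[0,0,-0.25,0,0,0],[0,0,-0.05,0,0,0]]]'; python3 -c "
from h import *
to(.4831,-.1346,.10,.7)"
```

```text
time_s: 16.32
eef_pos: [0.62, 0.0012, 0.0168]
eef_rot: [0.002, 0.78, 0.625, 0.002]
wrist_force: [-2.0, 0.3, 2.4]
opening: 0.453
time_s: 16.82
eef_pos: [0.6186, 0.0014, 0.1633]
eef_rot: [0.002, 0.78, 0.625, 0.002]
wrist_force: [0.4, -0.3, -1.2]
opening: 0.457
pos [0.6186 0.0014 0.1633] t 16.82 open 0.457 F [ 0.4 -0.3 -1.2]
turn units [ 0.0019 -0.0001 -0.0739] | shift now-axes [-0.8118 -0.5148  0.3123] | shift after turn [-0.6716 -0.686   0.3163]
```

```bash
python3 -m pendant '[[[-0.1,-0.06,0,0.002,0,-0.05],[-0.17,-0.12,0,0,0,-0.025],[-0.17,-0.17,0,0,0,0],[-0.15,-0.17,0,0,0,0],[-0.06,-0.12,0.05,0,0,0],[-0.01,-0.03,0.1,0,0,0],[0,0,0.03,0,0,0]]]' ; python3 -c "
from h import *
to(.4831,-.1346,.075,.7)"
```

```text
time_s: 17.7
eef_pos: [0.4756, -0.1312, 0.1278]
eef_rot: [0.001, 0.698, 0.716, 0.001]
wrist_force: [-0.1, 0.2, -1.8]
opening: 0.456
pos [ 0.4756 -0.1312  0.1278] t 17.7 open 0.456 F [-0.1  0.2 -1.8]
turn units [ 0.0006 -0.0001  0.0039] | shift now-axes [-0.0178  0.0366  0.2641] | shift after turn [-0.0173  0.0374  0.2641]
```

```bash
python3 -m pendant '[[[-0.018,0.036,0.15,0.001,0,0.004],[0,0,0.12,0,0,0],[0,-0.004,0.02,0,0,0]]]' ; python3 -c "
from h import *
to(.4831,-.1346,.045,.7)"
```

```text
time_s: 18.08
eef_pos: [0.4839, -0.1345, 0.0695]
eef_rot: [0.0, 0.703, 0.711, 0.0]
wrist_force: [-0.0, 0.5, -1.4]
opening: 0.458
pos [ 0.4839 -0.1345  0.0695] t 18.07 open 0.458 F [-0.   0.5 -1.4]
turn units [0.0002 0.0001 0.    ] | shift now-axes [-0.0005 -0.0042  0.1224] | shift after turn [-0.0005 -0.0041  0.1224]
```

```bash
python3 -m pendant '[[[0,-0.005,0.05,0,0,0],[0,-0.004,0.04,0,0,0],[0,-0.003,0.02,0,0,0]]]' ; python3 -c "
from h import *
to(.4831,-.1346,.045,.7)"
```

```text
time_s: 18.45
eef_pos: [0.483, -0.1347, 0.0481]
eef_rot: [0.002, 0.702, 0.712, 0.0]
wrist_force: [0.7, 0.8, -0.7]
opening: 0.456
pos [ 0.483  -0.1347  0.0481] t 18.45 open 0.456 F [ 0.7  0.8 -0.7]
turn units [0.001  0.0006 0.0003] | shift now-axes [0.0007 0.0002 0.0157] | shift after turn [0.0006 0.0003 0.0157]
```

```bash
python3 -m pendant '[[[0,0,0.015,0.001,0,0],[0,0,0.006,0,0,0]]]' ; python3 -m pendant '[[[0,0,0.004,0,0,0],[0,0,0.004,0,0,0],[0,0,0,0,0,0]]]' 0.35; python3 -m pendant '[[[0,0,-0.2,0,0,0],[0,0,-0.3,0,0,0],[0.1,0.1,-0.1,0,0,0.04],[0.06,0.2,0,0,0,0.047],[0.06,0.2,0,0,0,0],[0,0.15,0,0,0,0],[0,0,0,0,0,0]]]' 0.35; python3 - <<'E'
from h import *
relays(); to(.6342,-.1114,.07,-15.2)
s=cam("scene");t=cam("top")
for r in pads(s,"blue"):
    if r[2]: print(np.round(r[2],1),onz(s,r[2],.04).round(4))
cv2.imwrite("pics/g9.png",np.hstack([cv2.resize(s["pixels"][150:290,180:370],None,fx=3,fy=3)]))
E
```

```text
time_s: 18.7
eef_pos: [0.4832, -0.1349, 0.0447]
eef_rot: [0.001, 0.702, 0.712, -0.001]
wrist_force: [-5.7, 0.2, 14.4]
opening: 0.455
time_s: 19.08
eef_pos: [0.484, -0.1354, 0.0438]
eef_rot: [0.002, 0.702, 0.712, -0.001]
wrist_force: [-0.6, 0.2, 0.8]
opening: 0.647
time_s: 19.95
eef_pos: [0.6193, -0.1136, 0.1683]
eef_rot: [0.002, 0.796, 0.605, 0.0]
wrist_force: [0.3, -0.1, -0.9]
opening: 0.654
blue [245.9 187.8] pad [0.6155 0.2099 0.0392] yaw -6.4 [30.2 41.1]
pos [ 0.6174 -0.113   0.1679] t 20.05 open 0.652 F [-1.1 -0.4  0.2]
turn units [ 0.0006  0.0005 -0.0016] | shift now-axes [0.0309 0.078  0.4896] | shift after turn [0.0297 0.079  0.4896]
[394.8 217.5] [0.6162 0.2098 0.04  ]
[254.  208.8] [ 0.4585 -0.1283  0.04  ]
```

View pics/g9.png

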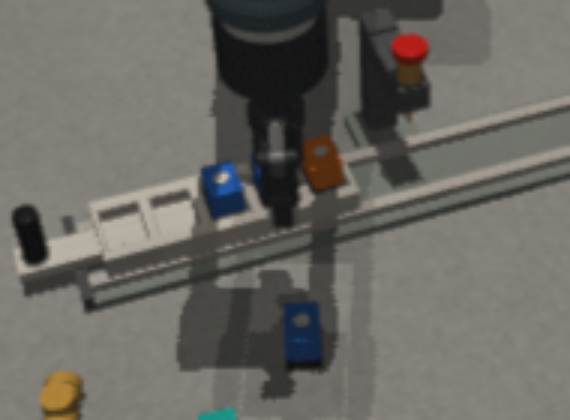

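The relay at scene (280.5,256.5) is unmoved and the pocket 2 relay is seated. Picking the next one.

```bash
python3 -m pendant '[[[0.032,0.079,0,0.001,0.001,-0.002],[0,-0.003,0.2,0,0,0],[0,-0.004,0.25,0,0,0],[0,-0.004,0.03,0,0,0]]]' ; python3 -c "
from h import *
to(.6342,-.1114,.015,-15.2)"
```

```text
time_s: 20.65
eef_pos: [0.6303, -0.1104, 0.0729]
eef_rot: [0.0, 0.794, 0.607, 0.001]
wrist_force: [-0.5, 0.5, -0.3]
opening: 0.652
pos [ 0.6303 -0.1104  0.0729] t 20.65 open 0.652 F [-0.5  0.5 -0.3]
turn units [ 0.0005 -0.0004  0.0001] | shift now-axes [-0.      0.0199  0.2894] | shift after turn [0.0003 0.0203 0.2894]
```

```bash
python3 -m pendant '[[[0.001,0.018,0.14,0,0,0],[0,0,0.12,0,0,0],[0,-0.003,0.025,0,0,0]]]' ; python3 -c "
from h import *
to(.6342,-.1114,.015,-15.2)"
```

```text
time_s: 21.02
eef_pos: [0.6355, -0.1121, 0.0206]
eef_rot: [0.003, 0.794, 0.607, 0.003]
wrist_force: [0.5, 0.2, -0.5]
opening: 0.649
pos [ 0.6355 -0.1121  0.0206] t 21.02 open 0.649 F [ 0.5  0.2 -0.5]
turn units [ 0.0025 -0.0002 -0.0001] | shift now-axes [ 0.0017 -0.0073  0.028 ] | shift after turn [ 0.0018 -0.0071  0.028 ]
```

```bash
python3 -m pendant '[[[0.002,-0.007,0.034,0.002,0,0],[0,0,0.006,0,0,0],[0,0,0.006,0,0,0],[0,0,0.004,0,0,0]]]' 1;  python3 -m pendant '[[[0,0,-0.1,0,0,0],[0,0,-0.3,0,0,0],[0,0,-0.25,0,0,0],[0,0,-0.05,0,0,0]]]'; python3 -c "
from h import *
to(.4836,-.1797,.10,.7)"
```

```text
time_s: 21.52
eef_pos: [0.637, -0.1124, 0.0163]
eef_rot: [0.003, 0.794, 0.607, 0.002]
wrist_force: [-2.7, 0.1, 4.4]
opening: 0.458
time_s: 22.02
eef_pos: [0.6357, -0.112, 0.1626]
eef_rot: [0.003, 0.794, 0.607, 0.002]
wrist_force: [0.8, -0.1, -1.4]
opening: 0.459
pos [ 0.6357 -0.112   0.1626] t 22.02 open 0.459 F [ 0.8 -0.1 -1.4]
turn units [ 0.0023  0.0003 -0.0884] | shift now-axes [-0.5261 -0.6472  0.3085] | shift after turn [-0.3292 -0.7645  0.3131]
```

```bash
python3 -m pendant '[[[0,0,0,0.002,0,-0.05],[-0.09,-0.1,0,0,0,-0.038],[-0.08,-0.18,0,0,0,0],[-0.08,-0.18,0,0,0,0],[-0.06,-0.16,0.05,0,0,0],[0,-0.07,0.1,0,0,0],[0,0,0.03,0,0,0]]]' ; python3 -c "
from h import *
to(.4836,-.1797,.075,.7)"
```

```text
time_s: 22.9
eef_pos: [0.492, -0.175, 0.127]
eef_rot: [0.001, 0.7, 0.715, 0.0]
wrist_force: [0.7, 0.3, -0.1]
opening: 0.452
pos [ 0.492 -0.175  0.127] t 22.9 open 0.452 F [ 0.7  0.3 -0.1]
turn units [0.0007 0.0003 0.0028] | shift now-axes [-0.0224 -0.0432  0.2597] | shift after turn [-0.023  -0.0425  0.2598]
```

```bash
python3 -m pendant '[[[-0.023,-0.043,0.14,0.001,0,0.003],[0,-0.004,0.12,0,0,0],[0,-0.004,0.02,0,0,0]]]' ; python3 -c "
from h import *
to(.4836,-.1797,.045,.7)"
```

```text
time_s: 23.28
eef_pos: [0.4843, -0.1804, 0.0709]
eef_rot: [0.001, 0.703, 0.711, -0.0]
wrist_force: [-0.7, -0.3, -1.9]
opening: 0.457
pos [ 0.4843 -0.1804  0.0709] t 23.27 open 0.457 F [-0.7 -0.3 -1.9]
turn units [ 0.0005  0.0008 -0.0001] | shift now-axes [ 0.0038 -0.0038  0.1295] | shift after turn [ 0.0034 -0.0036  0.1295]
```

```bash
python3 -m pendant '[[[0.003,-0.005,0.05,0,0.001,0],[0,-0.004,0.05,0,0,0],[0,-0.003,0.015,0,0,0]]]' ; python3 -c "
from h import *
to(.4836,-.1797,.045,.7)"
```

```text
time_s: 23.65
eef_pos: [0.4839, -0.1802, 0.0484]
eef_rot: [0.002, 0.702, 0.712, 0.001]
wrist_force: [-0.2, 0.1, -0.0]
opening: 0.458
pos [ 0.4839 -0.1802  0.0484] t 23.65 open 0.458 F [-0.2  0.1 -0. ]
turn units [0.0014 0.0002 0.0003] | shift now-axes [ 0.0027 -0.0017  0.0168] | shift after turn [ 0.0027 -0.0016  0.0168]
```

```bash
python3 -m pendant '[[[0.002,-0.001,0.017,0.001,0,0],[0,0,0.006,0,0,0]]]' ; python3 -m pendant '[[[0,0,0.004,0,0,0],[0,0,0.004,0,0,0],[0,0,0,0,0,0]]]' 0.35; python3 -m pendant '[[[0,0,-0.2,0,0,0],[0,0,-0.3,0,0,0],[0.1,0.15,-0.1,0,0,0],[0.25,0.2,0,0,0,0],[0.28,0.15,0,0,0,0],[0.28,0.1,0,0,0,0],[0.28,0,0,0,0,0],[0.25,0,0,0,0,0.02],[0.2,0,0,0,0,0.02],[0.1,0,0,0,0,0],[0,0,0,0,0,0]]]' 0.35; python3 - <<'E'
from h import *
relays(); to(.6155,.2098,.07,-6.4)
s=cam("scene");t=cam("top")
for r in pads(s,"blue"):
    if r[2]: print(np.round(r[2],1),onz(s,r[2],.04).round(4))
cv2.imwrite("pics/g10.png",np.hstack([cv2.resize(s["pixels"][130:270,180:430],None,fx=3,fy=3)]))
E
```

```text
time_s: 23.9
eef_pos: [0.4839, -0.18, 0.0442]
eef_rot: [0.001, 0.702, 0.712, -0.0]
wrist_force: [-4.9, 1.7, 10.6]
opening: 0.454
time_s: 24.28
eef_pos: [0.4847, -0.1805, 0.0433]
eef_rot: [0.002, 0.702, 0.712, 0.0]
wrist_force: [0.3, -0.7, -0.0]
opening: 0.649
time_s: 25.65
eef_pos: [0.6105, 0.1767, 0.1683]
eef_rot: [0.004, 0.748, 0.664, 0.002]
wrist_force: [0.1, -0.3, 0.0]
opening: 0.65
blue [397.1 240.1] pad [ 0.4853 -0.18    0.0685] yaw 0.0 [28.3 39.2]
blue [379.1 240.1] pad [ 0.4844 -0.1348  0.0682] yaw 0.4 [28.3 39. ]
blue [361.  239.9] pad [ 0.4836 -0.0896  0.0687] yaw 0.7 [28.3 38.8]
orange [343.9 240.5] pad [ 0.4814 -0.0467  0.0673] yaw 0.8 [28.2 38.7]
pos [0.6105 0.175  0.1682] t 25.75 open 0.649 F [ 0.  -0.5 -0.5]
turn units [ 0.0028  0.0007 -0.0029] | shift now-axes [ 0.1768 -0.0006  0.4909] | shift after turn [0.1756 0.0053 0.4912]
[236.3 213.1] [ 0.4578 -0.1758  0.04  ]
[253.7 208.6] [ 0.4573 -0.1288  0.04  ]
[270.4 204. ] [ 0.4559 -0.0822  0.04  ]
```

View pics/g10.png

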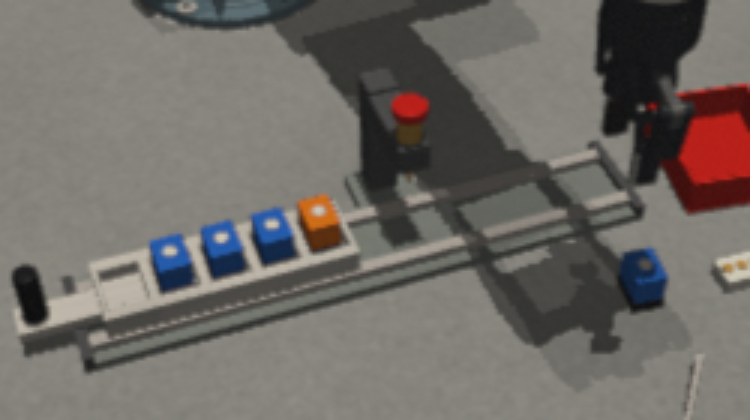

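Four are seated. The last blue relay is still at scene (395,218), in shadow.

```bash
python3 -m pendant '[[[0.176,0.005,0,0.003,0.001,-0.003],[0,-0.003,0.2,0,0,0],[0,-0.004,0.25,0,0,0],[0,-0.004,0.03,0,0,0]]]' ; python3 -c "
from h import *
to(.6155,.2098,.015,-6.4)"
```

```text
time_s: 26.35
eef_pos: [0.6171, 0.2039, 0.0726]
eef_rot: [0.001, 0.748, 0.663, 0.002]
wrist_force: [0.2, -0.1, -0.3]
opening: 0.646
pos [0.6171 0.2039 0.0726] t 26.35 open 0.646 F [ 0.2 -0.1 -0.3]
turn units [ 0.0012 -0.0003 -0.0026] | shift now-axes [ 0.0278 -0.0126  0.2881] | shift after turn [ 0.0282 -0.0113  0.2881]
```

```bash
python3 -m pendant '[[[0.028,-0.012,0.12,0.001,0,-0.002],[0,-0.003,0.1,0,0,0],[0.002,-0.003,0.03,0,0,0]]]' ; python3 -c "
from h import *
to(.6155,.2098,.015,-6.4)"
```

```text
time_s: 26.72
eef_pos: [0.6183, 0.208, 0.0259]
eef_rot: [0.002, 0.747, 0.665, 0.003]
wrist_force: [-0.5, 0.0, -0.6]
opening: 0.646
pos [0.6183 0.208  0.0259] t 26.73 open 0.646 F [-0.5  0.  -0.6]
turn units [ 0.0021 -0.0007 -0.0016] | shift now-axes [ 0.0071 -0.0154  0.0545] | shift after turn [ 0.0073 -0.015   0.0546]
```

```bash
python3 -m pendant '[[[0.008,-0.015,0.05,0.002,0,-0.002],[0,-0.002,0.015,0,0,0]]]'; python3 -m pendant '[[[0.001,-0.002,0.01,0,0,0],[0,0,0.006,0,0,0],[0,0,0.006,0,0,0],[0,0,0.004,0,0,0]]]' 1;  python3 -m pendant '[[[0,0,-0.1,0,0,0],[0,0,-0.3,0,0,0],[0,0,-0.3,0,0,0],[0,0,-0.05,0,0,0]]]'; python3 -c "
from h import *
to(.4843,-.2247,.10,.7)"
```

```text
time_s: 26.98
eef_pos: [0.6164, 0.2098, 0.014]
eef_rot: [0.0, 0.745, 0.667, 0.002]
wrist_force: [0.6, -0.3, -0.1]
opening: 0.65
time_s: 27.48
eef_pos: [0.6172, 0.2104, 0.0128]
eef_rot: [0.001, 0.745, 0.667, 0.002]
wrist_force: [-2.3, -1.3, 3.0]
opening: 0.454
time_s: 27.98
eef_pos: [0.6167, 0.2103, 0.1696]
eef_rot: [0.001, 0.745, 0.667, 0.003]
wrist_force: [1.2, -0.2, -0.9]
opening: 0.459
pos [0.6167 0.2103 0.1696] t 27.98 open 0.459 F [ 1.2 -0.2 -0.9]
turn units [ 0.0018 -0.0009 -0.0388] | shift now-axes [-2.2354 -0.4219  0.3385] | shift after turn [-2.1667 -0.6885  0.3482]
```

```bash
python3 -m pendant '[[[-0.1,0,0,0.002,0,-0.02],[-0.22,0,0,0,0,-0.019],[-0.27,0,0,0,0,0],[-0.27,0,0,0,0,0],[-0.27,0,0,0,0,0],[-0.27,-0.03,0,0,0,0],[-0.27,-0.16,0,0,0,0],[-0.24,-0.18,0,0,0,0],[-0.12,-0.16,0,0,0,0],[-0.04,-0.07,0.05,0,0,0],[0,0,0.05,0,0,0]]]' ; python3 -c "
from h import *
to(.4843,-.2247,.075,.7)"
```

```text
time_s: 29.35
eef_pos: [0.4968, -0.2151, 0.1492]
eef_rot: [0.001, 0.7, 0.714, 0.003]
wrist_force: [0.2, 0.7, -1.1]
opening: 0.459
pos [ 0.4968 -0.2151  0.1492] t 29.35 open 0.459 F [ 0.2  0.7 -1.1]
turn units [ 0.0019 -0.0012  0.0023] | shift now-axes [-0.0479 -0.0656  0.3706] | shift after turn [-0.047  -0.063   0.3712]
```

```bash
python3 -m pendant '[[[-0.047,-0.063,0.15,0.002,-0.001,0.002],[0,-0.004,0.15,0,0,0],[0,-0.004,0.07,0,0,0],[0,-0.003,0.015,0,0,0]]]' ; python3 -c "
from h import *
to(.4843,-.2247,.042,.7)"
```

```text
time_s: 29.85
eef_pos: [0.485, -0.2205, 0.0679]
eef_rot: [-0.001, 0.701, 0.713, 0.001]
wrist_force: [0.1, -0.1, -0.1]
opening: 0.455
pos [ 0.485  -0.2205  0.0679] t 29.85 open 0.455 F [ 0.1 -0.1 -0.1]
turn units [ 0.0001 -0.0008  0.0018] | shift now-axes [-0.0214 -0.0041  0.1297] | shift after turn [-0.0211 -0.0039  0.1297]
```

```bash
python3 -m pendant '[[[-0.024,-0.004,0.01,0,-0.001,0.002],[-0.001,-0.003,0.01,0,0,0]]]' ; python3 -c "
from h import *
to(.4843,-.2247,.042,.7)"
```

```text
time_s: 30.1
eef_pos: [0.4852, -0.2258, 0.065]
eef_rot: [0.002, 0.703, 0.712, -0.0]
wrist_force: [0.5, 0.5, -0.3]
opening: 0.459
pos [ 0.4852 -0.2258  0.065 ] t 30.1 open 0.459 F [ 0.5  0.5 -0.3]
turn units [0.0007 0.0007 0.0001] | shift now-axes [ 0.0056 -0.0049  0.1149] | shift after turn [ 0.0053 -0.0047  0.115 ]
```

```bash
python3 -m pendant '[[[0.005,-0.005,0.05,0.001,0.001,0],[0,-0.004,0.04,0,0,0],[0,-0.003,0.015,0,0,0]]]' ; python3 -c "
from h import *
to(.4843,-.2247,.042,.7)"
```

```text
time_s: 30.48
eef_pos: [0.4838, -0.2255, 0.0442]
eef_rot: [0.001, 0.703, 0.711, 0.0]
wrist_force: [-0.3, 0.5, -1.3]
opening: 0.456
pos [ 0.4838 -0.2255  0.0442] t 30.48 open 0.456 F [-0.3  0.5 -1.3]
turn units [0.0004 0.0002 0.    ] | shift now-axes [0.0039 0.0027 0.0109] | shift after turn [0.0039 0.0028 0.0109]
```

```bash
python3 -m pendant '[[[0.003,0,0.013,0,0,0],[0,0,0.006,0,0,0]]]' ; python3 -m pendant '[[[0,0,0.002,0,0,0],[0,0,0.002,0,0,0],[0,0,0,0,0,0]]]' 0.35; python3 -m pendant '[[[0,0,-0.2,0,0,0],[0,0,-0.3,0,0,0],[-0.2,0,-0.2,0,0,0],[-0.2,0.0,0,0,0,0],[-0.2,0,0,0,0,0],[-0.1,0,0,0,0,0],[0,0,0,0,0,0]]]' 0.35; python3 - <<'E'
from h import *
relays(); to(.4850,-.298,.11,.7)
s=cam("scene");t=cam("top")
cv2.imwrite("pics/g11.png",np.hstack([cv2.resize(s["pixels"][130:270,180:330],None,fx=3,fy=3),cv2.resize(t["pixels"][200:300,300:420],None,fx=3,fy=4.2)]))
E
```

```text
time_s: 30.72
eef_pos: [0.4835, -0.2251, 0.0407]
eef_rot: [0.0, 0.703, 0.711, -0.0]
wrist_force: [-5.9, 2.1, 17.5]
opening: 0.459
time_s: 31.1
eef_pos: [0.4837, -0.2254, 0.0401]
eef_rot: [0.001, 0.703, 0.711, -0.0]
wrist_force: [0.5, -0.6, -0.1]
opening: 0.651
time_s: 31.98
eef_pos: [0.485, -0.3675, 0.1835]
eef_rot: [-0.0, 0.702, 0.712, -0.0]
wrist_force: [0.2, 0.6, -0.5]
opening: 0.65
blue [416.4 240.8] pad [ 0.4848 -0.2279  0.0684] yaw 1.3 [31.4 38.5]
blue [398.6 240.5] pad [ 0.4848 -0.1823  0.0686] yaw 1.3 [31.2 38.5]
blue [380.5 240.3] pad [ 0.4841 -0.137   0.0685] yaw 0.3 [28.3 39. ]
blue [361.5 239.9] pad [ 0.4839 -0.091   0.0679] yaw 0.7 [28.3 38.8]
orange [344.2 240.5] pad [ 0.4813 -0.0477  0.0673] yaw 1.0 [25.7 38.7]
pos [ 0.4851 -0.3659  0.1834] t 32.08 open 0.649 F [-1.3  1.1  0. ]
turn units [-0.0003 -0.0002  0.0011] | shift now-axes [0.3391 0.0051 0.367 ] | shift after turn [0.3393 0.0035 0.3668]
```

View pics/g11.png

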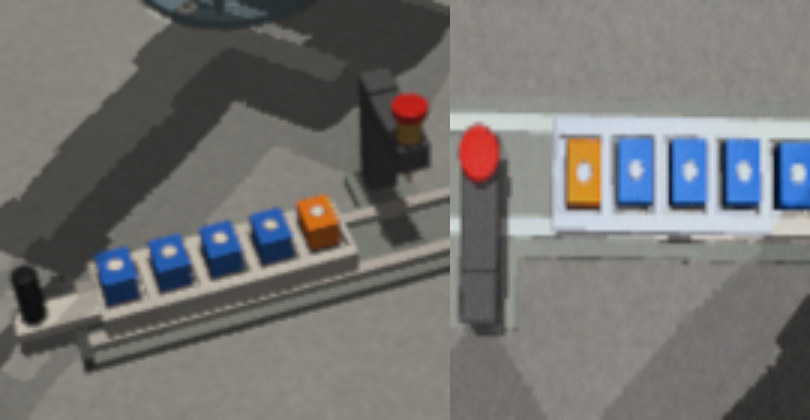

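```bash
python3 - <<'E'
from h import *
s=cam("scene");t=cam("top")
cv2.imwrite("pics/n.png",cv2.resize(s["pixels"][155:205,295:335],None,fx=12,fy=12,interpolation=cv2.INTER_CUBIC))
def cc(c,x,y):
    for k,a in masks(c,"red",20,5000)[1]:
        M=cv2.moments(k);u,v=M["m10"]/M["m00"],M["m01"]/M["m00"]
        if abs(u-x)<15 and abs(v-y)<15:
            print((u,v),cv2.minEnclosingCircle(k),cv2.boundingRect(k)); return k
cc(s,316,166);cc(t,310,236)
to(.4853,-.299,.11,.7)
E
```

```text
(315.8943661971831, 165.8145539906103) ((316.0, 165.35714721679688), 5.52786111831665) (311, 162, 11, 9)
(309.35220125786157, 236.31761006289307) ((309.26470947265625, 236.3235321044922), 6.329163074493408) (304, 230, 12, 13)
pos [ 0.4855 -0.3657  0.1839] t 32.27 open 0.653 F [ 0.3  0.1 -0.7]
turn units [-0.0001  0.0001  0.0015] | shift now-axes [0.3336 0.0046 0.3694] | shift after turn [0.3335 0.0029 0.3696]
```

View pics/n.png

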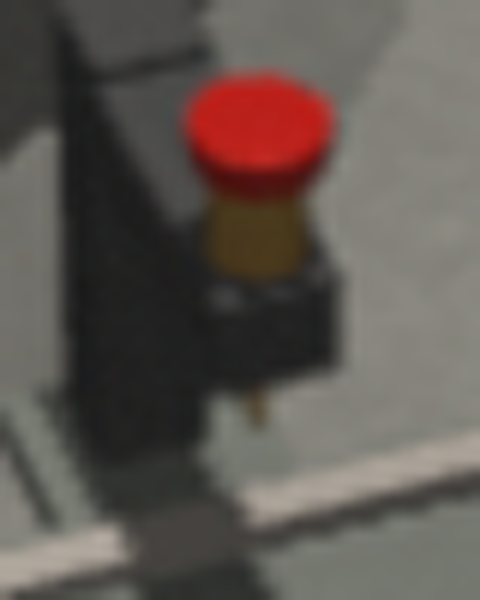

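```bash
python3 - <<'E'
from h import *
s=cam("scene");t=cam("top")
print("needle scene@.077",onz(s,(315.96,189.8),.077),"cap scene@.166",onz(s,(316.2,164.9),.166),"cap top@.166",onz(t,(309.3,236.3),.166))
print(tri(s,(316.2,164.9),t,(309.3,236.3)))
for r in pads(s,"orange"):
    if r[2]: print("orange pad scene@.068",np.round(r[2],1),onz(s,r[2],.068).round(4))
for r in pads(t,"orange"):
    if r[2]: print("orange pad top@.068",np.round(r[2],1),onz(t,r[2],.068).round(4))
E
python3 -m pendant '[[[0.15,0.001,0,0,0,0.001],[0.15,0,0,0,0,0],[0.035,0.001,0.15,0,0,0],[0,-0.003,0.2,0,0,0],[0,-0.003,0.02,0,0,0]]]' 0.35; python3 -c "
from h import *
to(.4853,-.299,.05,.7)"
```

```text
needle scene@.077 [0.48257094 0.03864837 0.077     ] cap scene@.166 [0.4854844  0.03714093 0.166     ] cap top@.166 [0.48075657 0.03666257 0.166     ]
(array([0.48138447, 0.03769009, 0.16254288]), np.float64(0.001958023890300766))
orange pad scene@.068 [285.3 199.9] [ 0.4822 -0.0473  0.068 ]
orange pad top@.068 [344.2 240.5] [ 0.481  -0.0483  0.068 ]
orange pad top@.068 [590.4 177.6] [ 0.6571 -0.6782  0.068 ]
time_s: 33.0
eef_pos: [0.4851, -0.296, 0.1105]
eef_rot: [0.002, 0.701, 0.713, -0.0]
wrist_force: [-0.6, 0.3, -0.2]
opening: 0.65
pos [ 0.4851 -0.296   0.1105] t 33.0 open 0.65 F [-0.6  0.3 -0.2]
turn units [0.0009 0.0011 0.0012] | shift now-axes [-1.410e-02 -3.000e-04  3.026e-01] | shift after turn [-0.0152  0.0006  0.3026]
```

```bash
python3 -m pendant '[[[-0.016,-0.001,0.15,0.001,0.001,0.001],[0,-0.003,0.12,0,0,0],[0,-0.002,0.025,0,0,0]]]'; python3 -c "
from h import *
to(.4853,-.299,.05,.7)"; python3 -m pendant '[[[0,-0.001,0.01,0,0,0],[0,0,0.006,0,0,0],[0,0,0.006,0,0,0],[0,0,0.004,0,0,0]]]' 1; python3 -c "
from h import *
to(.4843,-.2145,.05,.7)
for r in pads(cam('top'),'orange'): print(r[2])"
```

```text
time_s: 33.38
eef_pos: [0.4868, -0.3015, 0.0549]
eef_rot: [0.003, 0.702, 0.712, -0.0]
wrist_force: [-1.2, 0.2, 0.9]
opening: 0.649
pos [ 0.4868 -0.3015  0.0549] t 33.38 open 0.649 F [-1.2  0.2  0.9]
turn units [0.0014 0.0015 0.0003] | shift now-axes [ 0.0127 -0.0074  0.0245] | shift after turn [ 0.0125 -0.0073  0.0246]
time_s: 33.88
eef_pos: [0.4832, -0.3029, 0.0547]
eef_rot: [0.001, 0.702, 0.712, -0.003]
wrist_force: [0.0, 1.0, -1.7]
opening: 0.239
pos [ 0.4832 -0.3029  0.0547] t 33.88 open 0.239 F [ 0.   1.  -1.7]
turn units [-0.0013  0.0019  0.0009] | shift now-axes [0.4422 0.0123 0.0206] | shift after turn [0.4421 0.0109 0.0233]
None
(np.float64(344.88195452346395), np.float64(240.61151427189162))
(np.float64(589.6347826086957), np.float64(175.12869565217392))
```

```bash
python3 -m pendant '[[[0.05,0,0,0,0,0],[0.1,0,0,0,0,0],[0.1,0,0,0,0,0],[0.1,0,0,0,0,0],[0.05,0,0,0,0,0],[0,0,0,0,0,0]]]'; python3 - <<'E'
from h import *
to(.4843,-.2145,.05,.7)
s=cam("scene");t=cam("top")
for n,c in(("s",s),("t",t)):
  for r in pads(c,"orange"):
    if r[2]: print(n,np.round(r[2],1),onz(c,r[2],.068).round(4))
cv2.imwrite("pics/n2.png",np.hstack([cv2.resize(s["pixels"][150:230,270:340],None,fx=6,fy=6,interpolation=cv2.INTER_CUBIC),cv2.resize(t["pixels"][215:265,290:340],None,fx=7,fy=9.6,interpolation=cv2.INTER_CUBIC)]))
E
```

```text
time_s: 34.67
eef_pos: [0.4828, -0.2178, 0.0546]
eef_rot: [0.002, 0.701, 0.713, -0.004]
wrist_force: [-0.6, -1.3, -0.7]
opening: 0.236
pos [ 0.4828 -0.2178  0.0546] t 34.67 open 0.236 F [-0.6 -1.3 -0.7]
turn units [-0.0007  0.0026  0.0014] | shift now-axes [0.0165 0.0081 0.023 ] | shift after turn [0.0163 0.0079 0.0231]
t [590.8 176.7] [ 0.6597 -0.6794  0.068 ]
```

View pics/n2.png

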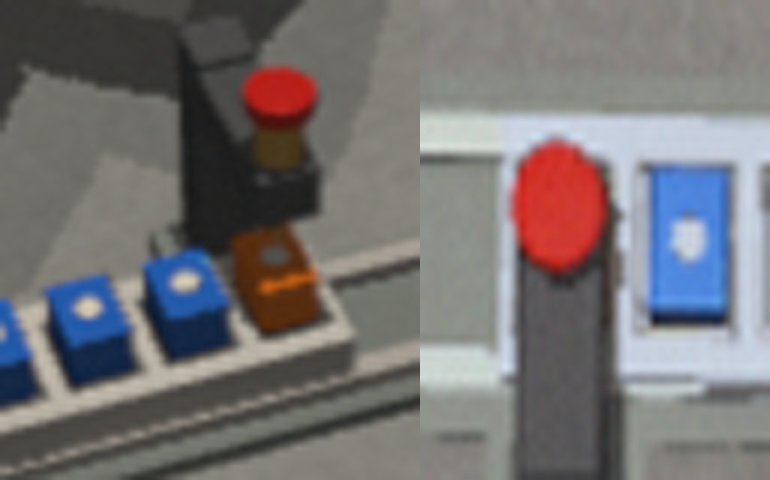

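```bash
python3 - <<'E'
from h import *
s=cam("scene");t=cam("top")
print("pad",onz(s,(315.4,192.25),.068)); 
for n,c in(("s",s),("t",t)):
  for r in pads(c,"blue"):
    if r[2] and r[2][0]<345: print(n,np.round(r[2],1),onz(c,r[2],.068).round(4))
to(.4843,-.2145,.05,.7)
E
```

```text
pad [0.48210117 0.03732721 0.068     ]
s [250.6 209.3] [ 0.4844 -0.1414  0.068 ]
s [267.9 205.1] [ 0.4853 -0.0957  0.068 ]
s [284.1 200.7] [ 0.4842 -0.0512  0.068 ]
s [300.5 196.3] [ 0.4833 -0.0053  0.068 ]
t [328.4 239. ] [ 0.4839 -0.0087  0.068 ]
pos [ 0.4828 -0.2193  0.0546] t 34.88 open 0.236 F [-0.7  2.1  1.1]
turn units [-0.0006  0.0028  0.001 ] | shift now-axes [0.0241 0.0079 0.0229] | shift after turn [0.0239 0.0078 0.0231]
```

```bash
python3 -m pendant '[[[0.012,0,0,0,0,0],[0.004,0,0,0,0,0]]]'; python3 -m pendant '[[[0,0,0,0,0,0],[0,0,-0.02,0,0,0],[0,0,-0.2,0,0,0],[0,0,-0.3,0,0,0],[0,0,-0.15,0,0,0],[0,0,0,0,0,0]]]' 0.35; python3 - <<'E'
from h import *
s=cam("scene");t=cam("top")
for n,c in(("s",s),("t",t)):
  for r in pads(c,"blue"):
    if r[2] and r[2][0]<345: print(n,np.round(r[2],1),onz(c,r[2],.068).round(4))
to(.4813,.0375,.2,.7)
cv2.imwrite("pics/n3.png",np.hstack([cv2.resize(s["pixels"][150:230,270:340],None,fx=6,fy=6,interpolation=cv2.INTER_CUBIC),cv2.resize(t["pixels"][215:265,290:340],None,fx=7,fy=9.6,interpolation=cv2.INTER_CUBIC)]))
E
```

```text
time_s: 35.12
eef_pos: [0.4828, -0.2174, 0.0547]
eef_rot: [0.003, 0.702, 0.712, -0.004]
wrist_force: [-0.1, -1.0, -0.9]
opening: 0.241
time_s: 35.88
eef_pos: [0.4836, -0.2164, 0.1935]
eef_rot: [0.004, 0.702, 0.712, -0.003]
wrist_force: [-0.9, -0.4, 0.5]
opening: 0.647
s [251.1 209.1] [ 0.4843 -0.1402  0.068 ]
s [268.2 205. ] [ 0.4849 -0.0947  0.068 ]
s [284.4 200.7] [ 0.4844 -0.0505  0.068 ]
s [300.6 196.2] [ 0.4831 -0.0049  0.068 ]
t [326.8 239.2] [ 0.4834 -0.0046  0.068 ]
pos [ 0.482  -0.2154  0.1904] t 35.98 open 0.654 F [ 0.3  0.4 -0.2]
turn units [-0.0012  0.0021  0.0002] | shift now-axes [ 1.2639  0.0125 -0.0563] | shift after turn [ 1.2642  0.0118 -0.048 ]
```

View pics/n3.png

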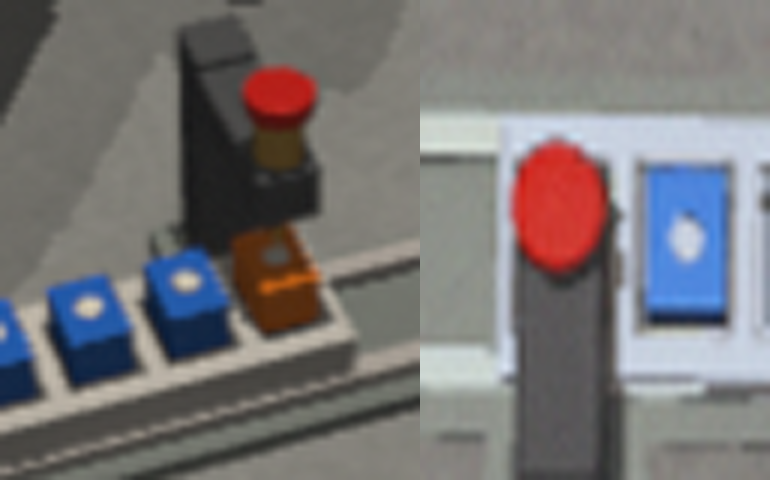

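```bash
python3 - <<'E'
from h import *
s=cam("scene");t=cam("top")
for r in pads(t,"blue"):
    if r[2] and 215<r[2][1]<260: print(np.round(r[0],2),np.round(r[2],2),onz(t,r[2],.068).round(4),onz(t,r[0],.06).round(4))
# carriage +y edge along rows in top view
g=t["pixels"].astype(int).sum(2)
for v in (228,231,245,250,253): print(v,g[v,292:306])
k=[k for k,a in masks(t,"red",20,500)[1] if abs(cv2.boundingRect(k)[0]-304)<5][0]; print(cv2.fitEllipse(k))
E
```

```text
[381.41 240.57] [382.01 240.22] [ 0.4839 -0.1433  0.068 ] [ 0.4837 -0.1427  0.06  ]
[363.48 240.48] [364.47 239.71] [ 0.4842 -0.0992  0.068 ] [ 0.4829 -0.0974  0.06  ]
[345.5  240.41] [345.68 239.47] [ 0.4837 -0.052   0.068 ] [ 0.482 -0.052  0.06 ]
[327.52 239.56] [326.79 239.15] [ 0.4834 -0.0046  0.068 ] [ 0.4831 -0.0065  0.06  ]
228 [622 618 622 611 621 619 610 620 615 598 603 643 640 638]
231 [281 285 286 329 342 343 356 368 375 526 607 528 437 365]
245 [418 422 422 419 425 421 424 420 459 576 537 325 243 264]
250 [425 424 435 424 425 431 428 432 457 576 625 456 241 265]
253 [614 623 626 624 624 620 620 621 628 631 635 475 250 268]
((309.3063049316406, 236.3506317138672), (11.748861312866211, 11.804060935974121), 170.0979461669922)
```

```bash
python3 -m pendant '[[[0.05,0.003,-0.06,-0.001,0.002,0],[0.2,0.003,-0.05,0,0,0],[0.25,0.003,0,0,0,0],[0.25,0,0,0,0,0],[0.2,0,0,0,0,0],[0.15,0,0,0,0,0],[0.06,0,0,0,0,0],[0,0,0,0,0,0]]]' 1; python3 -c "
from h import *
to(.4812,.0373,.185,.7)"
```

```text
time_s: 37.08
eef_pos: [0.4769, 0.0278, 0.2095]
eef_rot: [-0.008, 0.703, 0.711, -0.001]
wrist_force: [-0.1, -1.4, 0.0]
opening: -0.004
pos [0.4769 0.0278 0.2095] t 37.08 open -0.004 F [-0.1 -1.4  0. ]
turn units [-0.0039 -0.0031 -0.0001] | shift now-axes [0.0458 0.0237 0.1226] | shift after turn [0.047  0.0222 0.1224]
```

```bash
python3 -m pendant '[[[0.047,0.022,0.03,-0.004,-0.003,0],[0,0,0.05,0,0,0],[0,-0.003,0.02,0,0,0]]]'; python3 -c "
from h import *
to(.4812,.0373,.168,.7)"
```

```text
time_s: 37.45
eef_pos: [0.481, 0.0358, 0.1879]
eef_rot: [0.0, 0.704, 0.71, -0.0]
wrist_force: [0.1, 0.3, 0.0]
opening: 0.002
pos [0.481  0.0358 0.1879] t 37.45 open 0.002 F [0.1 0.3 0. ]
turn units [ 0.0002  0.0002 -0.0009] | shift now-axes [0.0073 0.0011 0.0997] | shift after turn [0.0073 0.0012 0.0997]
```

```bash
python3 -m pendant '[[[0.008,0,0.06,0,0,-0.001],[0,-0.003,0.04,0,0,0],[0,-0.002,0.02,0,0,0]]]'; python3 -c "
from h import *
to(.4812,.0373,.157,.7)"
```

```text
time_s: 37.83
eef_pos: [0.48, 0.0367, 0.1619]
eef_rot: [0.0, 0.703, 0.711, -0.0]
wrist_force: [1.7, 0.7, 1.9]
opening: -0.0
pos [0.48   0.0367 0.1619] t 37.83 open -0.0 F [1.7 0.7 1.9]
turn units [ 0.0001  0.0002 -0.0004] | shift now-axes [0.0031 0.0059 0.0245] | shift after turn [0.0031 0.0059 0.0245]
```

Contact (about 2 N). Pressing on in small rows.

```bash
python3 -m pendant '[[[0.001,0.003,0.02,0,0,0],[0,0,0.012,0,0,0]]]'; python3 -m pendant '[[[0,0,0.012,0,0,0]]]';python3 -m pendant '[[[0,0,0.012,0,0,0]]]'; python3 - <<'E'
from h import *
s=cam("scene")
cv2.imwrite("pics/p1.png",cv2.resize(s["pixels"][140:220,270:350],None,fx=7,fy=7,interpolation=cv2.INTER_CUBIC))
to(.4812,.0373,.157,.7)
E
```

```text
time_s: 38.08
eef_pos: [0.4803, 0.0367, 0.1554]
eef_rot: [0.0, 0.703, 0.711, -0.001]
wrist_force: [-2.7, 0.1, 3.8]
opening: 0.0
time_s: 38.2
eef_pos: [0.4806, 0.0367, 0.1544]
eef_rot: [0.0, 0.703, 0.711, -0.0]
wrist_force: [-9.1, 1.2, 23.2]
opening: -0.0
time_s: 38.33
eef_pos: [0.4807, 0.0367, 0.1542]
eef_rot: [0.0, 0.703, 0.711, -0.001]
wrist_force: [-13.2, 1.3, 27.1]
opening: 0.004
pos [0.4807 0.0367 0.1543] t 38.38 open -0.001 F [-10.    1.4  21.3]
turn units [-0.0002  0.0005 -0.0001] | shift now-axes [ 0.0028  0.0028 -0.0137] | shift after turn [ 0.0028  0.0028 -0.0136]
```

View pics/p1.png

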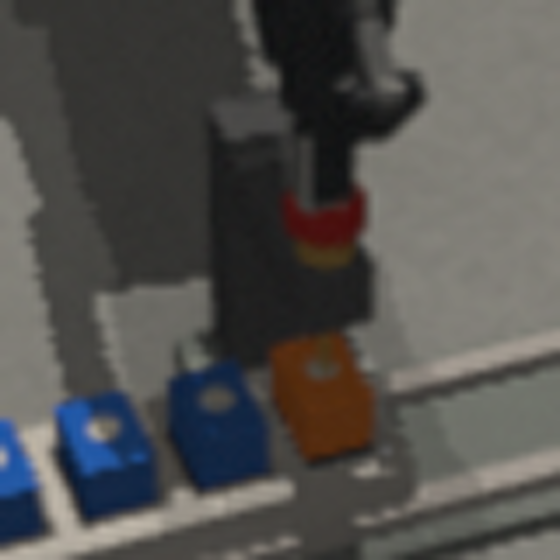

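The force rose sharply from 3.8 to 27 N at about 10 mm of travel, and the picture shows the needle on the pad at (316,192). Lifting off and going back to the knob.

```bash
python3 -m pendant '[[[0,0,-0.1,0,0,0],[0,0,-0.2,0,0,0],[-0.1,0,-0.05,0,0,0],[-0.25,0,0,0,0,0],[-0.25,0,0,0,0,0],[-0.25,0,0,0,0,0],[-0.2,0,0,0,0,0],[-0.12,0,0,0,0,0],[-0.05,0,0,0,0,0],[0,0,0,0,0,0]]]' 0.35; python3 - <<'E'
from h import *
s=cam("scene");t=cam("top")
to(.4835,-.217,.11,.7)
cv2.imwrite("pics/p2.png",np.hstack([cv2.resize(s["pixels"][130:250,180:340],None,fx=3,fy=3,interpolation=cv2.INTER_CUBIC)]))
E
```

```text
time_s: 39.62
eef_pos: [0.4856, -0.2141, 0.2276]
eef_rot: [0.003, 0.702, 0.712, 0.001]
wrist_force: [0.0, -0.6, -0.1]
opening: 0.648
pos [ 0.4857 -0.2131  0.2276] t 39.73 open 0.649 F [ 0.1 -0.  -0.1]
turn units [0.002  0.001  0.0012] | shift now-axes [-0.0173 -0.0149  0.5882] | shift after turn [-0.0192 -0.0112  0.5882]
```

View pics/p2.png

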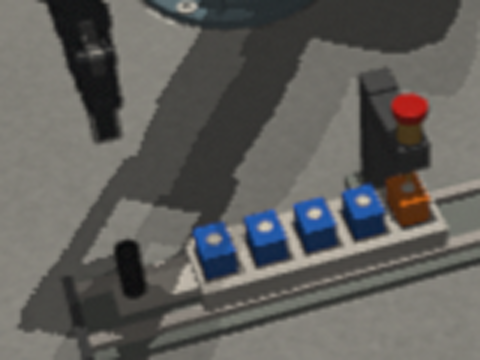

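```bash
python3 - <<'E'
from h import *
print(onz(cam("scene"),(222,211.5),.085))
E
python3 -m pendant '[[[-0.02,-0.011,0.15,0.002,0.001,0.001],[0,-0.003,0.2,0,0,0],[0,-0.003,0.2,0,0,0],[0,-0.003,0.05,0,0,0]]]'; python3 -c "
from h import *
to(.4835,-.217,.052,.7)"
```

```text
[ 0.48411013 -0.2130514   0.085     ]
time_s: 40.28
eef_pos: [0.4845, -0.2139, 0.1074]
eef_rot: [0.003, 0.7, 0.714, 0.001]
wrist_force: [0.1, 0.3, 1.1]
opening: 0.65
pos [ 0.4845 -0.2139  0.1074] t 40.27 open 0.65 F [0.1 0.3 1.1]
turn units [0.0015 0.0009 0.0022] | shift now-axes [-0.0146 -0.0066  0.2772] | shift after turn [-0.0154 -0.0052  0.2772]
```

```bash
python3 -m pendant '[[[-0.014,-0.005,0.15,0.001,0.001,0.002],[0,-0.003,0.1,0,0,0],[0,-0.002,0.03,0,0,0]]]'; python3 -m pendant '[[[0,0,0.006,0,0,0],[0,0,0.006,0,0,0],[0,0,0.006,0,0,0],[0,0,0.004,0,0,0]]]' 1; python3 -m pendant '[[[-0.05,0,0,0,0,0],[-0.1,0,0,0,0,0],[-0.1,0,0,0,0,0],[-0.1,0,0,0,0,0],[-0.05,0,0,0,0,0],[-0.02,0,0,0,0,0]]]'; python3 -c "
from h import *
to(.4843,-.3035,.05,.7)"
```

```text
time_s: 40.65
eef_pos: [0.4855, -0.2165, 0.0535]
eef_rot: [0.003, 0.701, 0.713, 0.001]
wrist_force: [-0.4, 0.8, 0.1]
opening: 0.651
time_s: 41.15
eef_pos: [0.4828, -0.2167, 0.0533]
eef_rot: [0.0, 0.7, 0.714, -0.002]
wrist_force: [-0.6, 1.0, -1.5]
opening: 0.24
time_s: 41.9
eef_pos: [0.4832, -0.3061, 0.0533]
eef_rot: [-0.001, 0.701, 0.714, -0.002]
wrist_force: [-2.2, 2.7, 0.8]
opening: 0.239
pos [ 0.4832 -0.3061  0.0533] t 41.9 open 0.239 F [-2.2  2.7  0.8]
turn units [-0.0013  0.0005  0.002 ] | shift now-axes [0.0131 0.0056 0.0165] | shift after turn [0.0131 0.0055 0.0165]
```

```bash
python3 -m pendant '[[[-0.02,0,0,0,0,0]]]';python3 -m pendant '[[[-0.02,0,0,0,0,0]]]'; python3 -c "
from h import *
to(.4843,-.3035,.05,.7)
for r in pads(cam('top'),'orange'): print(r[2])"
```

```text
time_s: 42.02
eef_pos: [0.4833, -0.3104, 0.0533]
eef_rot: [-0.001, 0.701, 0.714, -0.002]
wrist_force: [-3.8, 3.3, 1.2]
opening: 0.24
time_s: 42.15
eef_pos: [0.4833, -0.3141, 0.0533]
eef_rot: [-0.001, 0.701, 0.714, -0.002]
wrist_force: [-1.8, 16.2, 3.1]
opening: 0.241
pos [ 0.4833 -0.3141  0.0533] t 42.15 open 0.241 F [-1.8 16.2  3.1]
turn units [-0.0014  0.0002  0.002 ] | shift now-axes [0.0528 0.0062 0.0163] | shift after turn [0.0528 0.0058 0.0164]
None
(np.float64(349.0990447461036), np.float64(240.51533433886374))
(np.float64(589.3487738419618), np.float64(170.3991825613079))
```

```bash
python3 -m pendant '[[[-0.015,0,0,0,0,0]]]'; python3 -c "
from h import *
to(.4843,-.3035,.05,.7)
print([r[2] for r in pads(cam('top'),'orange')])"; python3 -m pendant '[[[0.005,0,0,0,0,0]]]'; python3 -m pendant '[[[0,0,0,0,0,0],[0,0,-0.02,0,0,0],[0,0,-0.2,0,0,0],[0,0,-0.3,0,0,0],[-0.1,0,-0.15,0,0,0],[-0.3,0,0,0,0,0],[-0.1,0,0,0,0,0]]]' 0.35; python3 - <<'E'
from h import *
relays()
s=cam("scene");t=cam("top")
to(.4825,-.0543,.12,.7)
cv2.imwrite("pics/p3.png",np.hstack([cv2.resize(s["pixels"][150:260,170:320],None,fx=3,fy=3,interpolation=cv2.INTER_CUBIC),cv2.resize(t["pixels"][210:270,330:440],None,fx=3,fy=5.5)]))
E
```

```text
time_s: 42.32
eef_pos: [0.4832, -0.314, 0.0532]
eef_rot: [-0.004, 0.701, 0.714, -0.0]
wrist_force: [-3.0, 18.2, 9.8]
opening: 0.239
pos [ 0.4832 -0.314   0.0532] t 42.33 open 0.239 F [-3.  18.2  9.8]
turn units [-0.0018 -0.0017  0.002 ] | shift now-axes [0.0523 0.0064 0.0162] | shift after turn [0.0525 0.006  0.016 ]
[None, (np.float64(349.11638361638364), np.float64(240.52197802197801)), (np.float64(588.8652849740932), np.float64(175.46977547495683))]
time_s: 42.5
eef_pos: [0.4833, -0.313, 0.0533]
eef_rot: [-0.004, 0.7, 0.714, -0.0]
wrist_force: [-4.4, -2.2, -1.2]
opening: 0.234
time_s: 43.38
eef_pos: [0.4903, -0.4166, 0.1964]
eef_rot: [0.003, 0.699, 0.715, 0.0]
wrist_force: [0.4, 0.9, 0.0]
opening: 0.653
blue [420.1 240.8] pad [ 0.4848 -0.2379  0.0687] yaw 1.3 [31.5 38.5]
blue [401.9 240.2] pad [ 0.4853 -0.1924  0.0683] yaw -0.1 [28.3 39.2]
blue [384.  240.1] pad [ 0.4845 -0.1474  0.0683] yaw 0.3 [28.3 39.1]
blue [365.9 240. ] pad [ 0.484  -0.1017  0.0677] yaw 0.6 [28.3 38.9]
orange [348.7 240.5] pad [ 0.4816 -0.0584  0.0673] yaw 0.9 [25.7 38.7]
pos [ 0.49   -0.4127  0.1945] t 43.58 open 0.65 F [-0.   0.5 -0.6]
turn units [ 0.0005 -0.0002  0.0039] | shift now-axes [1.7921 0.006  0.3739] | shift after turn [ 1.7923 -0.0154  0.3727]
```

View pics/p3.png

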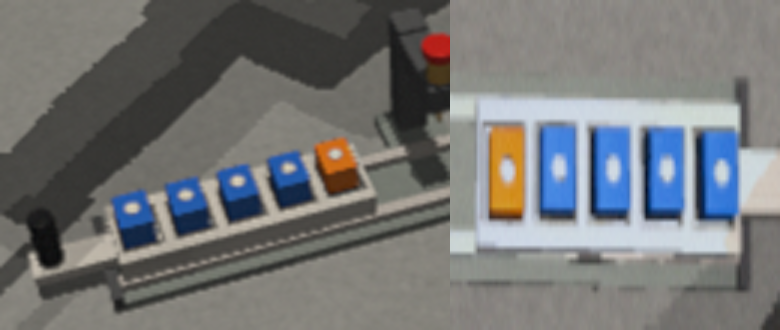

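The carriage is home against the end plate and held there under 18 N, but my 1 mm back-off may have crept it off. I'll re-grip, seat it, and release while pushing.

```bash
python3 -m pendant '[[[0.15,-0.01,0,0,0,0.004],[0.22,-0.01,0,0,0,0],[0.12,0,0.15,0,0,0],[0.02,-0.003,0.2,0,0,0],[0,-0.003,0.03,0,0,0]]]' 0.35; python3 -c "
from h import *
to(.4843,-.3135,.053,.7)"
```

```text
time_s: 44.2
eef_pos: [0.4833, -0.3004, 0.1172]
eef_rot: [-0.0, 0.701, 0.713, 0.002]
wrist_force: [0.2, -0.1, -0.3]
opening: 0.651
pos [ 0.4833 -0.3004  0.1172] t 44.2 open 0.651 F [ 0.2 -0.1 -0.3]
turn units [ 0.0007 -0.0008  0.0015] | shift now-axes [-0.0664  0.003   0.3207] | shift after turn [-0.0656  0.0041  0.3209]
```

```bash
python3 -m pendant '[[[-0.066,0.004,0.02,0.001,-0.001,0.001],[0,-0.002,0.15,0,0,0],[0,-0.003,0.13,0,0,0],[0,-0.002,0.03,0,0,0]]]'; python3 -c "
from h import *
to(.4843,-.3135,.053,.7)"; python3 -m pendant '[[[0,0,0.006,0,0,0],[0,0,0.006,0,0,0],[0,0,0.006,0,0,0],[0,0,0.004,0,0,0]]]' 1; python3 -m pendant '[[[-0.012,0,0,0,0,0]]]'; python3 -m pendant '[[[-0.012,0,0,0,0,0]]]'
```

```text
time_s: 44.7
eef_pos: [0.4869, -0.32, 0.0557]
eef_rot: [0.005, 0.702, 0.712, -0.001]
wrist_force: [-0.3, -0.3, -0.2]
opening: 0.654
pos [ 0.4869 -0.32    0.0557] t 44.7 open 0.654 F [-0.3 -0.3 -0.2]
turn units [0.0019 0.0029 0.0003] | shift now-axes [ 0.0328 -0.0125  0.0129] | shift after turn [ 0.0327 -0.0125  0.0133]
time_s: 45.2
eef_pos: [0.4834, -0.3228, 0.056]
eef_rot: [0.003, 0.702, 0.712, -0.004]
wrist_force: [-0.3, 1.7, -2.3]
opening: 0.234
time_s: 45.32
eef_pos: [0.4833, -0.3231, 0.0559]
eef_rot: [0.001, 0.702, 0.712, -0.003]
wrist_force: [0.1, 12.8, 0.6]
opening: 0.232
time_s: 45.45
eef_pos: [0.4834, -0.323, 0.0558]
eef_rot: [-0.001, 0.702, 0.712, -0.002]
wrist_force: [-1.9, 9.7, 6.8]
opening: 0.23
```

```bash
python3 -m pendant '[[[0,0,0,0,0,0],[0,0,0,0,0,0],[0,0,-0.2,0,0,0],[0,0,-0.3,0,0,0],[-0.1,0,-0.2,0,0,0],[-0.2,0,0,0,0,0],[-0.1,0,0,0,0,0]]]' 0.35; python3 - <<'E'
from h import *
relays()
to(.4816,-.0590,.15,.7)
s=cam("scene");t=cam("top")
cv2.imwrite("pics/p4.png",np.hstack([cv2.resize(s["pixels"][150:260,170:320],None,fx=3,fy=3,interpolation=cv2.INTER_CUBIC),cv2.resize(t["pixels"][210:270,330:440],None,fx=3,fy=5.5)]))
E
```

```text
time_s: 46.32
eef_pos: [0.4877, -0.4062, 0.2039]
eef_rot: [0.004, 0.701, 0.713, -0.003]
wrist_force: [-0.6, -0.2, -0.3]
opening: 0.649
blue [421.3 241. ] pad [ 0.4847 -0.2399  0.0688] yaw 1.3 [31.2 38.5]
blue [402.4 240.2] pad [ 0.4855 -0.1931  0.0683] yaw -0.1 [28.3 39.2]
blue [385.4 240.5] pad [ 0.4841 -0.1492  0.0686] yaw 1.3 [30.6 38.5]
blue [366.4 240. ] pad [ 0.4839 -0.1028  0.0678] yaw 0.6 [28.3 38.8]
orange [349.1 240.5] pad [ 0.4816 -0.0599  0.0676] yaw 0.9 [25.7 38.7]
pos [ 0.4876 -0.4065  0.2037] t 46.42 open 0.648 F [-0.2  0.8  0.2]
turn units [0.0008 0.0033 0.0011] | shift now-axes [ 1.7405 -0.0032  0.2506] | shift after turn [ 1.7379 -0.0086  0.2685]
```

View pics/p4.png

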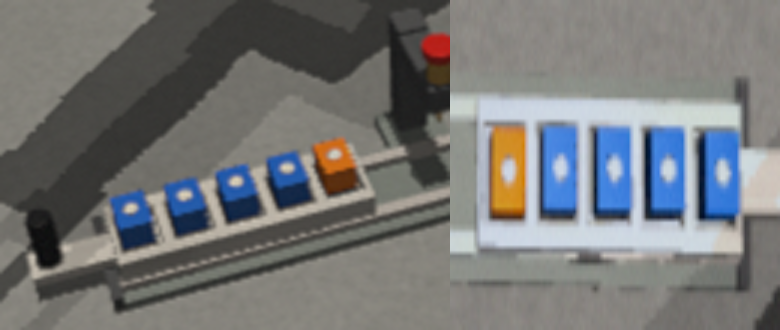

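```bash
python3 -m pendant '[[[0.15,0,0,0.001,0.003,0.001],[0.25,0,0,0,0,0],[0.25,0,0,0,0,0],[0.25,-0.002,0,0,0,0],[0.25,-0.002,0,0,0,0],[0.25,-0.002,0.05,0,0,0],[0.17,-0.002,0.1,0,0,0],[0.07,0,0.1,0,0,0],[0,0,0.02,0,0,0]]]' 0.35; python3 -c "
from h import *
to(.4816,-.0595,.09,.8)"
```

```text
time_s: 47.65
eef_pos: [0.4755, -0.0548, 0.1452]
eef_rot: [-0.004, 0.699, 0.715, 0.001]
wrist_force: [0.3, 0.2, 0.0]
opening: 0.653
pos [ 0.4755 -0.0548  0.1452] t 47.65 open 0.653 F [0.3 0.2 0. ]
turn units [-0.0016 -0.0024  0.0025] | shift now-axes [-0.0262  0.0313  0.2755] | shift after turn [-0.0239  0.0301  0.2759]
```

```bash
python3 -m pendant '[[[-0.024,0.03,0.12,-0.002,-0.002,0.002],[0,-0.002,0.12,0,0,0],[0,-0.003,0.03,0,0,0]]]'; python3 -c "
from h import *
to(.4816,-.0595,.045,.8)"
```

```text
time_s: 48.02
eef_pos: [0.4816, -0.06, 0.0917]
eef_rot: [0.002, 0.701, 0.713, 0.001]
wrist_force: [-0.7, 0.4, -0.0]
opening: 0.648
pos [ 0.4816 -0.06    0.0917] t 48.02 open 0.648 F [-0.7  0.4 -0. ]
turn units [0.0014 0.0002 0.0008] | shift now-axes [ 0.0027 -0.0009  0.2334] | shift after turn [2.600e-03 1.000e-04 2.334e-01]
```

```bash
python3 -m pendant '[[[0.003,-0.003,0.1,0.001,0,0.001],[0,-0.003,0.1,0,0,0],[0,-0.003,0.03,0,0,0]]]'; python3 -c "
from h import *
to(.4816,-.0595,.045,.8)"
```

```text
time_s: 48.4
eef_pos: [0.482, -0.0614, 0.0476]
eef_rot: [0.003, 0.703, 0.711, 0.001]
wrist_force: [-0.8, 0.1, 0.8]
opening: 0.65
pos [ 0.482  -0.0614  0.0476] t 48.4 open 0.65 F [-0.8  0.1  0.8]
turn units [ 0.0017  0.0008 -0.0005] | shift now-axes [ 0.0094 -0.002   0.0127] | shift after turn [ 0.0094 -0.0019  0.0128]
```

```bash
python3 -m pendant '[[[0.009,-0.003,0.013,0,0,0],[0,-0.002,0.006,0,0,0]]]'; python3 -m pendant '[[[0,0,0.006,0,0,0],[0,0,0.006,0,0,0],[0,0,0.004,0,0,0],[0,0,0.004,0,0,0]]]' 1; python3 -m pendant '[[[0,0,-0.1,0,0,0],[0,0,-0.15,0,0,0],[0,0,-0.25,0,0,0],[0,0,-0.3,0,0,0],[0,0,-0.2,0,0,0],[0,0,0,0,0,0]]]';  python3 - <<'E'
from h import *
s=cam("scene");t=cam("top")
to(.484,.361,.2,.7)
cv2.imwrite("pics/p5.png",np.hstack([cv2.resize(s["pixels"][100:260,170:340],None,fx=3,fy=3,interpolation=cv2.INTER_CUBIC),cv2.resize(t["pixels"][200:300,140:230],None,fx=3,fy=4.8)]))
m=cv2.inRange(cv2.cvtColor(t["pixels"],cv2.COLOR_BGR2HSV),(0,150,40),(6,255,255))|cv2.inRange(cv2.cvtColor(t["pixels"],cv2.COLOR_BGR2HSV),(175,150,40),(180,255,255))
for k in cv2.findContours(m,cv2.RETR_EXTERNAL,cv2.CHAIN_APPROX_NONE)[0]:
    if cv2.contourArea(k)>800:
        P=np.array([onz(t,p,.04)[:2] for p in k[:,0].astype(float)]); print(cv2.boundingRect(k),cv2.minAreaRect((P*1000).astype(np.float32)))
E
```

```text
time_s: 48.65
eef_pos: [0.482, -0.0602, 0.045]
eef_rot: [0.004, 0.703, 0.711, 0.001]
wrist_force: [0.1, 0.1, -0.7]
opening: 0.649
time_s: 49.15
eef_pos: [0.4826, -0.0604, 0.0448]
eef_rot: [0.004, 0.702, 0.712, 0.001]
wrist_force: [-3.4, 0.2, 5.9]
opening: 0.454
time_s: 49.9
eef_pos: [0.4811, -0.0595, 0.2523]
eef_rot: [0.005, 0.702, 0.712, 0.002]
wrist_force: [0.4, -0.1, -0.7]
opening: 0.458
pos [ 0.4791 -0.0588  0.2484] t 50.0 open 0.454 F [-0.1  0.5 -1.4]
turn units [0.001  0.0007 0.0003] | shift now-axes [2.0989 0.0512 0.2375] | shift after turn [2.0984 0.05   0.2421]
(158, 210, 55, 56) ((481.7199401855469, 357.9195251464844), (118.43650817871094, 129.9990997314453), 82.47463989257812)
```

View pics/p5.png

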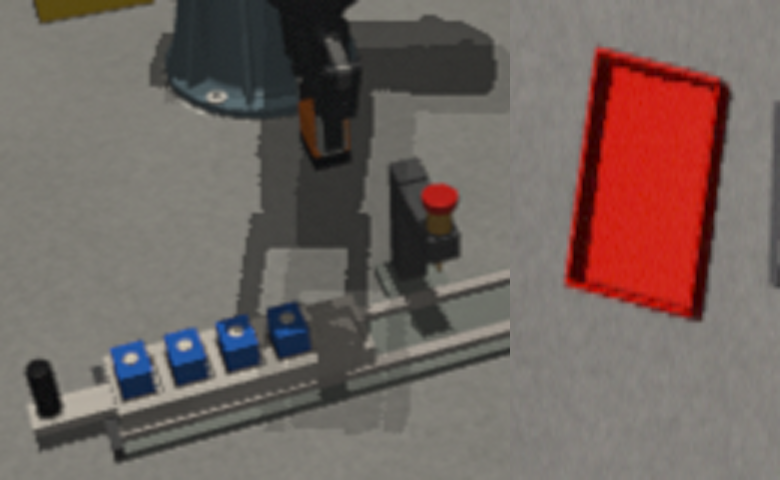

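```bash
python3 -m pendant '[[[0.1,0,0,0.001,0.001,0],[0.22,0.01,0,0,0,0],[0.27,0.01,0,0,0,0],[0.27,0.01,0,0,0,0],[0.27,0.01,0,0,0,0],[0.27,0.01,0,0,0,0],[0.25,0,0,0,0,0],[0.2,0,0,0,0,0],[0.12,0,0,0,0,0.02],[0.06,0,0,0,0,0.02],[0,0,0,0,0,0]]]'; python3 -c "
from h import *
to(.484,.361,.1,-7)"
```

```text
time_s: 51.38
eef_pos: [0.4731, 0.3577, 0.2222]
eef_rot: [-0.01, 0.748, 0.664, -0.017]
wrist_force: [0.5, -0.2, -1.9]
opening: 0.457
pos [0.4731 0.3577 0.2222] t 51.38 open 0.457 F [ 0.5 -0.2 -1.9]
turn units [-0.0121  0.0037  0.0012] | shift now-axes [0.0296 0.0752 0.6081] | shift after turn [0.0228 0.0519 0.6108]
```

```bash
python3 -m pendant '[[[0.023,0.052,0.1,-0.012,0.004,0.001],[0,0,0.2,0,0,0],[0,-0.002,0.2,0,0,0],[0,-0.003,0.05,0,0,0]]]'; python3 - <<'E'
from h import *
s=cam("scene")
to(.484,.361,.024,-7)
cv2.imwrite("pics/p6.png",cv2.resize(s["pixels"][100:230,350:500],None,fx=4,fy=4,interpolation=cv2.INTER_CUBIC))
E
```

```text
time_s: 51.88
eef_pos: [0.4808, 0.3575, 0.1051]
eef_rot: [-0.001, 0.747, 0.664, -0.002]
wrist_force: [0.4, 0.1, 0.1]
opening: 0.458
pos [0.481  0.3577 0.1052] t 51.92 open 0.458 F [-1.  -0.1 -1.7]
turn units [-0.001   0.0007  0.0014] | shift now-axes [0.0193 0.0141 0.4059] | shift after turn [0.0184 0.0127 0.406 ]
```

View pics/p6.png

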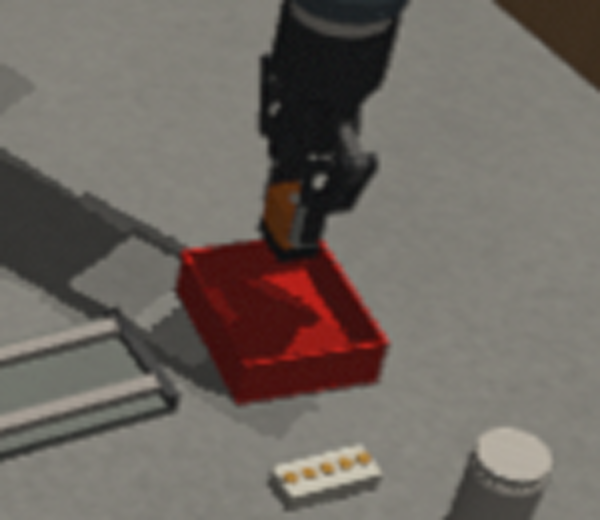

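```bash
python3 -m pendant '[[[0.015,0.008,0.15,0,0,0],[0,-0.003,0.15,0,0,0],[0,-0.003,0.06,0,0,0]]]'; python3 -c "
from h import *
to(.484,.361,.022,-7)"
```

```text
time_s: 52.3
eef_pos: [0.4856, 0.3612, 0.0366]
eef_rot: [0.001, 0.747, 0.665, 0.002]
wrist_force: [-1.0, -0.3, 0.4]
opening: 0.454
pos [0.4856 0.3612 0.0366] t 52.3 open 0.454 F [-1.  -0.3  0.4]
turn units [ 0.0011 -0.0006  0.0016] | shift now-axes [-0.0023 -0.0082  0.0729] | shift after turn [-0.0022 -0.0079  0.073 ]
```

```bash
python3 -m pendant '[[[-0.002,-0.007,0.045,0.001,-0.001,0],[0,-0.002,0.03,0,0,0],[0,-0.002,0.01,0,0,0]]]';  python3 -m pendant '[[[0,0,0.002,0,0,0],[0,0,0.002,0,0,0],[0,0,0,0,0,0]]]' 0.35; python3 -m pendant '[[[0,0,-0.15,0,0,0],[0,0,-0.25,0,0,0],[0,0,-0.25,0,0,0],[0.15,-0.15,-0.25,0,0,0],[0,-0.3,-0.1,0,0,0],[0,-0.3,0,0,0,0],[0,0,0,0,0,0]]]' 0.35; python3 - <<'E'
from h import *
relays()
to(.484,.361,.022,-7)
s=cam("scene");t=cam("top")
cv2.imwrite("pics/p7.png",s["pixels"]); cv2.imwrite("pics/p7t.png",t["pixels"])
cv2.imwrite("pics/p8.png",np.hstack([cv2.resize(s["pixels"][130:260,170:450],None,fx=2,fy=3,interpolation=cv2.INTER_CUBIC),cv2.resize(t["pixels"][200:265,150:215],None,fx=3,fy=6)]))
E
```

```text
time_s: 52.68
eef_pos: [0.4853, 0.3618, 0.0215]
eef_rot: [0.001, 0.747, 0.665, 0.001]
wrist_force: [0.5, -0.7, -0.2]
opening: 0.456
time_s: 53.05
eef_pos: [0.4863, 0.3624, 0.0222]
eef_rot: [0.002, 0.747, 0.665, 0.003]
wrist_force: [0.4, 0.3, 0.5]
opening: 0.649
time_s: 53.92
eef_pos: [0.3386, 0.409, 0.2268]
eef_rot: [0.001, 0.748, 0.664, 0.004]
wrist_force: [0.7, 0.5, 1.0]
opening: 0.648
blue [421.8 241. ] pad [ 0.4847 -0.2406  0.0688] yaw 1.3 [31.1 38.5]
blue [402.4 240.2] pad [ 0.4854 -0.1931  0.0684] yaw -0.1 [28.3 39.2]
blue [385.4 240.5] pad [ 0.484  -0.1492  0.0684] yaw 1.3 [30.6 38.5]
blue [366.4 240. ] pad [ 0.4839 -0.1028  0.0677] yaw 0.6 [28.3 38.8]
orange [183.7 235.9] pad [0.4858 0.3624 0.0441] yaw -6.8 [30.9 40.5]
pos [0.3421 0.4088 0.227 ] t 54.02 open 0.649 F [-0.9 -0.6  0.4]
turn units [ 0.0028 -0.002   0.0003] | shift now-axes [-0.1575  0.7243  1.0303] | shift after turn [-0.1506  0.7334  1.0248]
```

View pics/p7.png

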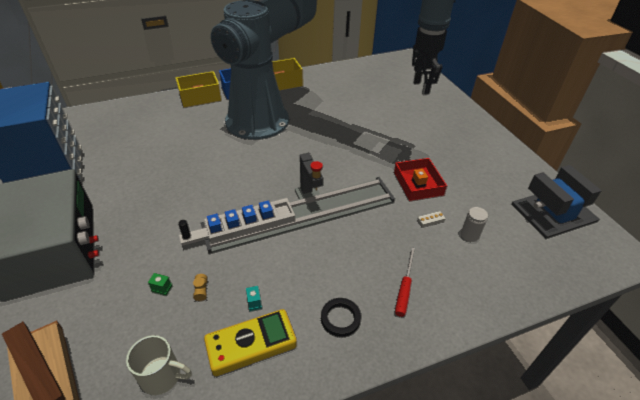

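View pics/p7t.png

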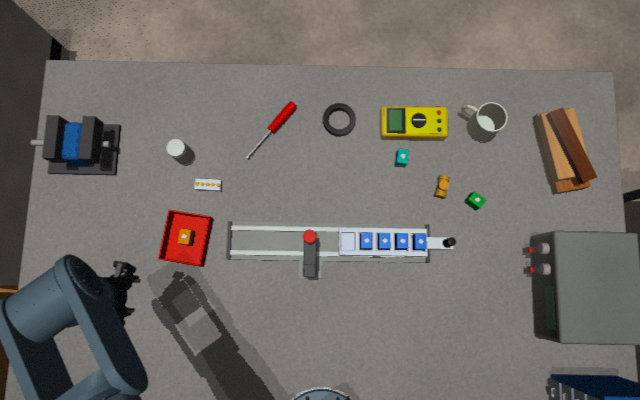

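Everything is in place: four blues seated with pads at 68 mm, orange upright in the tray with its pad at 44 mm. The fitting, terminals and look-alikes are unmoved, and the carriage is against its stop.

```bash
python3 -c "
from bench import ctrl
print(ctrl.hand_in())"
```

```text
the job is handed in; nothing more can be done
None
```

The job is done and handed in at about 54 s of the 208 s allowed; the hand-in gave no verdict.

- **Loading:** All four blue relays went into pockets 0–3 and the orange one into pocket 4. Their pads measured 67–69 mm above the table, against 68 mm expected for a seated relay.
- **Needle test:** I slid the carriage until the orange pad was within about 1–1.5 mm of the needle in both camera views. Pressing the plunger, the force jumped from about 4 N to 27 N at roughly 10 mm of travel, and the picture showed the needle on the white pad. No blue relay was ever under the needle.
- **Carriage home:** It ended pressed against its stop. It held there under 18 N, and again under 13 N after I re-gripped the knob and released it while still pushing.
- **Reject tray:** The orange relay stands upright in the red tray, with its pad measured 44 mm above the table. The brass fitting, the terminal strip and the green and turquoise look-alikes look unmoved in the last pictures.

**Disagreements:**
- The carriage turned out to be about 10–13 mm short of its stop while I was loading, although I had assumed it was home then. It is at the stop now.
- Pad positions along the slide differed by 1–3 mm between readings. The two camera views also disagreed by 1–3 mm when I lined the pad up with the needle.

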